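# Weigh out rosewood blocks on the spring scale

### The job

First lift the hand plane out of the scale's pan and set it sole down on the bench. Then load rosewood blocks into the pan until the pointer rests between the two black tabs, and leave any blocks you do not need lying on the bench. Do not move the tabs, and leave the glue bottle, mug and clamp alone.

Things in the scene. Friction and masses are not known exactly. Their poses are not given: they have to be found in the camera images.
- scale: Hanging-pan spring scale fixed on the bench. Origin under the centre of its steel base plate (160 in x, 370 in y, 12 mm thick); x points from its open loading side to its back (about to world -y), z up. 25 mm square posts at y = +-170, x = +50 mm carry a board over the pan (see board), so it is loaded from the -x side with the tool tilted about 40 degrees, fingers pointing to +x and down.
- board (a point): Centre of the underside of the plywood board over the pan, 320 mm above the bench; the board is 150 mm deep (x), 370 mm wide (y), 25 mm thick; axes as the scale's.
- pan_floor (a point): Centre of the upper face of the aluminium pan, axes as the scale's. Pan 200 (x) by 250 mm (y), rim 10 mm high, 2 mm thick. It hangs on two flat straps at y = +-130 mm (x = -10 to +10), joined by a 12 mm wide crossbar over the pan's middle (x = 0), its underside 168 mm above the pan floor. Empty, the floor is 110 mm above the bench.
- pan (a joint): How far the pan has sunk below its empty height, m (0 empty, 0.085 lowest). The spring gives 1 mm per 8.15 g of load (80 N/m), wherever the load lies; it settles within 1 s.
- pointer_tip (a point): On the flat steel pointer (3 mm thick) that sticks out 115 mm sideways, to the scale's +y (away from the robot), from the pan's strap, 80 mm above the pan floor, and moves with the pan; point 190 mm from the scale's middle.
- gauge_mid (a point): Middle of the gap between the two flat black tabs of the target clip on the scale's +y post (the one farther from the robot), tabs one above the other, 21 mm apart between inner faces. The pointer must rest between them: pointer_tip within 9 mm of this height. The clip's height differs each time; it must not be moved.
- plane: Steel block plane, 140 x 46 mm, 58 mm high, 360 g, lying sole down in the pan at the start. Origin at the centre of its sole, x along its length to the wooden front knob (42 mm high), z up. Parallel upright side cheeks, 46 mm apart outside, from x = -60 to +60 mm, 32 mm high, good to grip. A brass knob at x = -35 mm tops out at 58 mm.
- long_a: A long dark rosewood block, 130 x 45 x 45 mm, about 240 g (within 5 %), lying on the bench. Origin at the centre of its underside, x along its length, z up.
- long_b: A long dark rosewood block, 130 x 45 x 45 mm, about 240 g (within 5 %), lying on the bench. Origin at the centre of its underside, x along its length, z up.
- short_a: A short dark rosewood block, 65 x 45 x 45 mm, about 120 g (within 5 %), lying on the bench. Origin at the centre of its underside, x along its length, z up.
- short_b: A short dark rosewood block, 65 x 45 x 45 mm, about 120 g (within 5 %), lying on the bench. Origin at the centre of its underside, x along its length, z up.
- glue: White glue bottle, 68 mm across, 170 mm tall, standing on the bench; leave alone. Origin under its centre.
- mug: Blue mug, 80 mm across, 90 mm tall; leave alone. Origin under its centre.
- clamp: Wooden cam clamp lying on the bench, bar 190 mm long along its y, 13 cm jaws pointing to its -x, 24 mm high; leave alone. Origin under the bar's middle.
Things that resemble listed ones, but are neither listed nor needed, are in the scene too. What is shaped like the long_b but orange is not meant.

How it is judged:
By the outcome, as a careful person would: the job done as asked, in the order asked, and still so for the second after the job is handed in, with the robot touching nothing.
It also fails if it takes over 72 s, if anything falls off the work surface, if the arm or the gripper's body presses on something with over 40 N, if the wrist force passes 120 N, or if a joint passes its speed limit or range.

### The arm

A 6-joint arm with a two-finger parallel gripper is mounted at the origin on the work surface. World frame = base frame: x ahead of the robot, y to its left, z up, the work surface at z = 0. Lengths are in m, angles in rad, forces in N, time in s.
With the tool pointing down it reaches from about 0.375 to 0.9 m from the base axis. Payload 3.1 kg.
Tool frame: the origin (TCP) lies midway between the tips of the shut fingers; the grasp point (between the pads) lies 19 mm behind it (manip.pinch_z is the distance from the TCP to the grasp point, in m); z points along the fingers, y is the line along which they close (so a half turn about z gives the same grasp; the last joint's range is limited). The gripper opens to 85 mm and grips with 20 to 120 N. Pads are 22 mm wide; open, the fingers measure 114 mm over their backs; the gripper's body (76 mm by 85 mm) begins 54 mm behind the grasp point. The pads swing forward as they close: fully open they stand 13 mm farther back than shut.
Start: joints at [-1.52, 0.527, 1.433, -0, 1.181, -0.178], TCP at [0.142, -0.609, 0.231] pointing down, gripper open.
Joint ranges: [-3.08, 3.08], [-0.75, 2.2], [0.22, 2.44], [-1.43, 4.57], [0, 2.65], [-2.85, 2.85]. Speed limits (rad/s): [2.79, 2.79, 3.14, 3.14, 3.14, 3.14].

### API

Orientations are given as a unit quaternion [x, y, z, w].
In Python, from station import manip, viewer, ticket gives the robot as it stands.
- The arm moves only by the shell command python3 -m creep 'ROWS' [FORCE]. ROWS is JSON, a list of rows, each an object with "slide": the shift along the tool's x, y, z in cm, a list of three; "angular": the turn, a rotation vector about the tool's x, y, z in rad, a list of three; "claw": the opening, from -1 (shut) to 1 (fully open). A call has 1 to 10 rows; each row shifts and turns the commanded pose from where the row before left it, along the tool's axes as they then stand; what a row does not reach is not made up. A row lasts 1/12 s, in which the tool goes at most 41.7 mm and 7.16 degrees, less where a joint would pass 70% of its speed; a pose out of reach is approached as far as the arm can. A call with a gripper value outside its range is refused whole. The fingers move at their own pace and stop on an object; FORCE is the grip in N (left out, the last holds). Time passes only in rows, so rows that do not move let the fingers close. It gives the time, the measured TCP pose, the force, the opening and the grip force at its end, in the units of the state.
- manip.sense(): the state, without advancing time (a new reading comes with each control period).
- viewer.snapshot(name): name is "side" or "top" or "wrist"; returns the picture (384x512x3 uint8, blue, green, red); there is no depth.
- viewer.calibration(name): a dict with "fov_y" (degrees; the focal length in pixels is half the picture's height over the tangent of half this angle, whatever the lens; pixels are square), "cx", "cy" (the principal point, pixels), "k1" (the pictures are not rectified: a ray, as slopes to the right and down, at radius r is drawn at 1 + k1 r^2 times it, then the intrinsics apply), "T" (4x4, takes a point from camera to world coordinates); the wrist camera has in their place "tool_from_camera" (4x4, takes a point from camera to tool coordinates, whose origin is the TCP and whose axes are the flange's). Camera axes: x right, y up, looking along -z (the intrinsics and any distortion apply to the point x, -y, -z); pixel columns grow to the right and rows downward; lengths in m; the calibration is good to about 2 mm. A picture is of the moment at which its call begins: read the wrist's pose just before it. calibration takes no time and is no camera call.
- ticket.sign_off(): hands the job in; it is judged then, once.
The state is a dict: "t": time; "q": joint angles; "qd": joint speeds; "tau": joint torques, N m; "tcp_pos": TCP position; "tool_rot": TCP orientation; "force": force on the tool from outside, world axes, zero at the start; "ft_torque": the same for the moment, N m; "finger_gap": opening from 0.0 (shut) to 1.0 (fully open); "gripper_force": force on a finger pad.
Only numpy, scipy, OpenCV 4.12 (cv2) and the standard library are available. Lean on these libraries where they do the work, as an engineer would, in place of code of your own. Each camera call takes 0.05 s, during which the arm holds its last target. There are 200 camera calls.

## Working session

There is one attempt and no reset: what is moved stays moved. The work goes in short steps, Python scripts to look and compute and a shell command to move; the robot and the scene stay as the last step left them, time stands still between calls to the robot, and variables do not carry over. Pictures are saved under pics/ and viewed, at most 10 in all, crops included, and the job is handed in when it is done.

```bash
mkdir -p pics; ls; python3 - <<'E'
from station import manip, viewer
import cv2, numpy as np, json
np.set_printoptions(precision=4,suppress=True)
print(manip.sense())
for n in("side","top","wrist"):
    im=viewer.snapshot(n); cv2.imwrite(f"pics/{n}0.png",im)
    print(n,viewer.calibration(n))
a=cv2.imread("pics/side0.png");b=cv2.imread("pics/top0.png")
cv2.imwrite("pics/both0.png",np.hstack([a,b])[:, :])
E
```

```text
pics
{'t': 0.0, 'q': array([-1.5205,  0.5285,  1.4339,  0.    ,  1.1814, -0.1785]), 'qd': array([-0.0006, -0.0009, -0.001 ,  0.0007, -0.0012,  0.0007]), 'tau': array([  0.0001, -44.2352, -17.8025,  -0.0001,   0.0083,  -0.    ]), 'tcp_pos': array([ 0.1417, -0.608 ,  0.2303]), 'tool_rot': array([ 0.9935,  0.1141,  0.0001, -0.0011]), 'force': array([ 0.5261, -0.6869,  0.4272]), 'ft_torque': array([ 0.0581, -0.0318, -0.0066]), 'gripper_force': 0.0, 'finger_gap': 0.999611662884848}
side {'fov_y': 53.56895349094945, 'cx': 257.00912253378937, 'cy': 190.6922622320113, 'k1': -0.09104466456084402, 'T': array([[-0.7359,  0.4081, -0.5402, -0.1394],
       [-0.6767, -0.4675,  0.5688,  0.8028],
       [-0.0205,  0.7842,  0.6202,  1.029 ],
       [ 0.    ,  0.    ,  0.    ,  1.    ]])}
top {'fov_y': 55.54689877769303, 'cx': 261.8305918380624, 'cy': 194.5257055990849, 'k1': 0.0010536608866102168, 'T': array([[ 0.0102,  0.9989, -0.0448,  0.5207],
       [-0.9999,  0.0106,  0.0091,  0.0261],
       [ 0.0095,  0.0447,  0.999 ,  1.3924],
       [ 0.    ,  0.    ,  0.    ,  1.    ]])}
wrist {'fov_y': 71.42463784336098, 'cx': 252.77768113093234, 'cy': 190.23691553314123, 'k1': 0.0030658076190826374, 'tool_from_camera': array([[-0.0007,  0.9639,  0.2663,  0.0683],
       [ 1.    ,  0.0003,  0.0016,  0.0005],
       [ 0.0014,  0.2663, -0.9639, -0.1428],
       [ 0.    ,  0.    ,  0.    ,  1.    ]])}
```

View pics/side0.png

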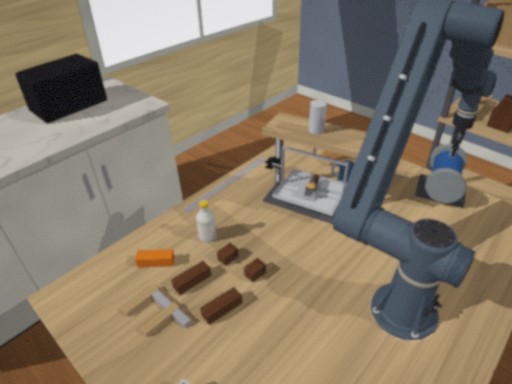

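View pics/top0.png

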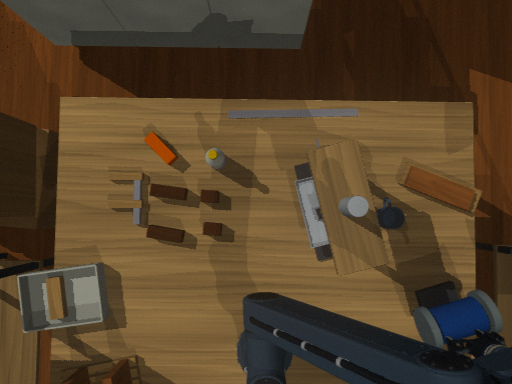

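```bash
cat > h.py <<'E'
import numpy as np, cv2
from scipy.spatial.transform import Rotation as R
from station import manip, viewer
np.set_printoptions(precision=4,suppress=True)
def cam(n,st=None):
    c=viewer.calibration(n); f=192/np.tan(np.radians(c["fov_y"]/2))
    K=np.array([[f,0,c["cx"]],[0,f,c["cy"]],[0,0,1]]); D=np.array([c["k1"],0,0,0.])
    if "T" in c: T=np.array(c["T"])
    else:
        P=np.eye(4);P[:3,:3]=R.from_quat(st["tool_rot"]).as_matrix();P[:3,3]=st["tcp_pos"];T=P@np.array(c["tool_from_camera"])
    return K,D,T
def rays(C,px):
    K,D,T=C; u=cv2.undistortPoints(np.array(px,float).reshape(-1,1,2),K,D)[:,0]
    d=np.c_[u[:,0],-u[:,1],-np.ones(len(u))]@T[:3,:3].T
    return T[:3,3],d
def onz(C,px,z):
    o,d=rays(C,px); return o+d*((z-o[2])/d[:,2])[:,None]
def onplane(C,px,p,n):
    o,d=rays(C,px); return o+d*(((np.array(p)-o)@n)/(d@n))[:,None]
def tri(C1,p1,C2,p2):
    o1,d1=rays(C1,[p1]);o2,d2=rays(C2,[p2]);d1=d1[0];d2=d2[0]
    s=np.linalg.lstsq(np.c_[d1,-d2],o2-o1,rcond=None)[0]
    a=o1+s[0]*d1;b=o2+s[1]*d2; return (a+b)/2,np.linalg.norm(a-b)
def proj(C,X):
    K,D,T=C; p=(np.atleast_2d(X)-T[:3,3])@T[:3,:3]; q=p*[1,-1,-1]
    return cv2.projectPoints(q,np.zeros(3),np.zeros(3),K,D)[0][:,0]
def brown(im):
    h=cv2.cvtColor(im,cv2.COLOR_BGR2HSV)
    return cv2.inRange(h,(0,80,20),(14,255,130))
def rel(pos,rot,st=None):
    "shift in tool cm then rotvec in tool axes, from the current pose; rot: Rotation"
    st=st or manip.sense(); q=R.from_quat(st["tool_rot"])
    return q.inv().apply(np.array(pos)-st["tcp_pos"])*100,(q.inv()*rot).as_rotvec()
E
python3 - <<'E'
from h import *
t=cv2.imread("pics/top0.png");s=cv2.imread("pics/side0.png")
for n,im,roi in(("top",t,(130,150,110,110)),("side",s,(165,235,110,95))):
    x,y,w,h=roi; m=np.zeros(im.shape[:2],np.uint8); m[y:y+h,x:x+w]=brown(im)[y:y+h,x:x+w]
    for c in cv2.findContours(m,0,2)[0]:
        if cv2.contourArea(c)<60: continue
        r=cv2.minAreaRect(c); P=onz(cam(n),cv2.boxPoints(r),.045)
        print(n,cv2.contourArea(c),np.array(r[0]),P[:,:2].mean(0),np.linalg.norm(P[1]-P[0]),np.linalg.norm(P[2]-P[1]),P[:,:2].ravel())
a=cv2.resize(s[110:230,255:375],None,fx=4,fy=4,interpolation=2);b=cv2.resize(t[130:280,285:395][:120],None,fx=4,fy=4,interpolation=2)
p=np.hstack([a,b])[:, :800];cv2.imwrite("pics/z1.png",cv2.resize(np.hstack([a,b]),(800,int(800*480/920))))
print(a.shape,b.shape)
E
```

```text
top 393.0 [165.244 233.408] [0.4344 0.3671] 0.04702244702108489 0.1344014566402634 [0.4226 0.437  0.469  0.4297 0.4463 0.2972 0.3999 0.3047]
top 174.5 [212.1881 228.6188] [0.4536 0.1952] 0.04376284261818787 0.06481014650406679 [0.4347 0.2293 0.4784 0.2257 0.4726 0.1611 0.4289 0.1648]
top 181.0 [209.5 196. ] [0.5736 0.2071] 0.07014169447220162 0.044376283542863784 [0.5954 0.2425 0.5962 0.1724 0.5518 0.1717 0.5511 0.2418]
top 372.0 [168.35 191.55] [0.5885 0.3591] 0.04436443284275404 0.13468041905459133 [0.5753 0.4284 0.6193 0.4232 0.6017 0.2897 0.5576 0.2951]
side 708.5 [221.4853 305.3088] [0.4184 0.3844] 0.13964973299538122 0.07234138245388032 [0.4644 0.4425 0.4395 0.3051 0.3714 0.3295 0.3985 0.4606]
side 604.5 [191.1769 277.6846] [0.5701 0.3779] 0.13757501684451715 0.07724209623819903 [0.6163 0.4348 0.5956 0.2988 0.5226 0.3241 0.5457 0.4538]
side 291.5 [254.7846 269.6231] [0.4383 0.215 ] 0.07809761379006065 0.07272323297295327 [0.4785 0.2392 0.4637 0.1625 0.3975 0.1928 0.4134 0.2657]
side 266.5 [227.25 253.75] [0.5577 0.2267] 0.08294736494158901 0.07397587939570628 [0.5872 0.2622 0.5997 0.1802 0.5268 0.1928 0.5173 0.2717]
(480, 480, 3) (480, 440, 3)
```

View pics/z1.png

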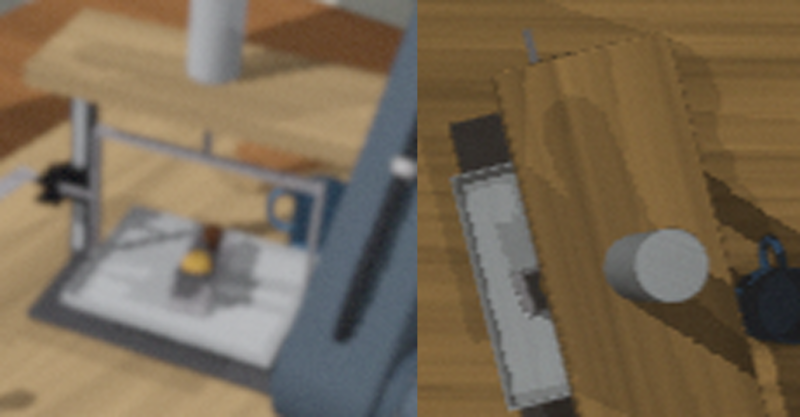

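```bash
python3 - <<'E'
from h import *
C=cam("top");S=cam("side")
B=onz(C,[(308,151.6),(355.4,139.5),(383,260),(342,273)],.345);print("board",B,B.mean(0))
print([np.linalg.norm(B[i]-B[(i+1)%4]) for i in range(4)])
P=onz(C,[(294.5,166),(318,261)],.012);print("plate",P)
f=lambda x,y:(x*480/417/4+255, y*480/417/4+110)
# side crop points: plate left corner, brass knob top, front knob top, clip, pointer
s=800/920*4
g=lambda x,y:(x/s+255,y/s+110)
print("plate corners side",onz(S,[g(30,312),g(270,385)],.012))
print("knob",onz(S,[g(196,258)],.066+.058),"front",onz(S,[g(211,232)],.066+.042))
print("can top z?",tri(C,(355,206),S,(317,103)))
E
```

```text
board [[ 0.6935 -0.1158  0.345 ]
 [ 0.7304 -0.2534  0.345 ]
 [ 0.3838 -0.3321  0.345 ]
 [ 0.3459 -0.2145  0.345 ]] [ 0.5384 -0.2289  0.345 ]
[np.float64(0.14245188843845372), np.float64(0.35543600358547917), np.float64(0.12351185228399908), np.float64(0.36131545375343177)]
plate [[ 0.6926 -0.1097  0.012 ]
 [ 0.3343 -0.2005  0.012 ]]
plate corners side [[ 0.6845 -0.1033  0.012 ]
 [ 0.3955 -0.1852  0.012 ]]
knob [[ 0.5165 -0.1972  0.124 ]] front [[ 0.5447 -0.2671  0.108 ]]
can top z? (array([ 0.5365, -0.2228,  0.4527]), np.float64(0.0018778915345953134))
```

```bash
python3 -m creep '[{"slide":[0,0,-4.1],"angular":[0,0,0],"claw":1},{"slide":[0,0,-4.1],"angular":[0,0,0],"claw":1},{"slide":[0,0,-4.1],"angular":[0,0,0],"claw":1},{"slide":[0,0,-4.1],"angular":[0,0,0],"claw":1},{"slide":[0,0,-4.1],"angular":[0,0,0],"claw":1},{"slide":[0,0,-4.1],"angular":[0,0,0],"claw":1},{"slide":[0,0,-4.1],"angular":[0,0,0],"claw":1},{"slide":[0,0,-4.1],"angular":[0,0,0],"claw":1},{"slide":[0,0,-4.1],"angular":[0,0,0],"claw":1}]'
```

```text
t: 0.9
tcp_pos: [0.1418, -0.6079, 0.6023]
tool_rot: [0.993, 0.114, 0.0, -0.0]
force: [0.9, -1.8, -0.4]
finger_gap: 0.998
gripper_force: 0.0
```

```bash
python3 -m creep '[{"slide":[2.9,-2.8,0],"angular":[0,0,0],"claw":1},{"slide":[2.9,-2.8,0],"angular":[0,0,0],"claw":1},{"slide":[2.9,-2.8,0],"angular":[0,0,0],"claw":1},{"slide":[2.9,-2.8,0],"angular":[0,0,0],"claw":1},{"slide":[2.9,-2.8,0],"angular":[0,0,0],"claw":1},{"slide":[2.9,-2.8,0],"angular":[0,0,0],"claw":1},{"slide":[2.9,-2.8,0],"angular":[0,0,0],"claw":1},{"slide":[2.9,-2.8,0],"angular":[0,0,0],"claw":1}]' && python3 -m creep '[{"slide":[2.9,-2.8,0],"angular":[0,0,0],"claw":1},{"slide":[2.9,-2.8,0],"angular":[0,0,0],"claw":1},{"slide":[2.9,-2.8,0],"angular":[0,0,0],"claw":1},{"slide":[2.9,-2.8,0],"angular":[0,0,0],"claw":1},{"slide":[2.9,-2.8,0],"angular":[0,0,0],"claw":1},{"slide":[2.9,-2.8,0],"angular":[0,0,0],"claw":1},{"slide":[2.9,-2.8,0],"angular":[0,0,0],"claw":1},{"slide":[2.9,-2.8,0],"angular":[0,0,0],"claw":1}]'; python3 -m creep '[{"slide":[0,0,2.5],"angular":[0,0,-0.122],"claw":1},{"slide":[0,0,2.5],"angular":[0,0,-0.122],"claw":1},{"slide":[0,0,2.5],"angular":[0,0,-0.122],"claw":1},{"slide":[0,0,2.5],"angular":[0,0,-0.122],"claw":1},{"slide":[0,0,2.5],"angular":[0,0,-0.122],"claw":1},{"slide":[0,0,2.5],"angular":[0,0,-0.122],"claw":1},{"slide":[0,0,2.5],"angular":[0,0,-0.122],"claw":1}]'; python3 -m creep '[{"slide":[0,0,2.5],"angular":[0,0,-0.122],"claw":1},{"slide":[0,0,2.5],"angular":[0,0,-0.122],"claw":1},{"slide":[0,0,2.5],"angular":[0,0,-0.122],"claw":1},{"slide":[0,0,2.5],"angular":[0,0,-0.122],"claw":1},{"slide":[0,0,2.5],"angular":[0,0,-0.122],"claw":1},{"slide":[0,0,2.5],"angular":[0,0,-0.122],"claw":1}]'; python3 -m creep '[{"slide":[0,0,0],"angular":[0,-0.117,0],"claw":1},{"slide":[0,0,0],"angular":[0,-0.117,0],"claw":1},{"slide":[0,0,0],"angular":[0,-0.117,0],"claw":1},{"slide":[0,0,0],"angular":[0,-0.117,0],"claw":1},{"slide":[0,0,0],"angular":[0,-0.117,0],"claw":1},{"slide":[0,0,0],"angular":[0,-0.117,0],"claw":1},{"slide":[0,0,0],"angular":[0,0,0],"claw":1}]'; python3 - <<'E'
from h import *
import pickle
s=manip.sense();im=viewer.snapshot("wrist");cv2.imwrite("pics/w1.png",im);pickle.dump(s,open("s1.pkl","wb"));print(s["q"],s["tool_rot"])
cv2.imwrite("pics/w1b.png",cv2.resize(im,(800,600),interpolation=2))
E
```

```text
t: 1.57
tcp_pos: [0.3174, -0.3359, 0.6001]
tool_rot: [0.993, 0.114, -0.0, -0.0]
force: [1.3, 0.0, 0.3]
finger_gap: 1.001
gripper_force: 0.0
t: 2.23
tcp_pos: [0.4925, -0.065, 0.6002]
tool_rot: [0.993, 0.114, -0.0, 0.0]
force: [0.2, -1.2, 0.3]
finger_gap: 0.999
gripper_force: 0.0
t: 2.82
tcp_pos: [0.4916, -0.0669, 0.4239]
tool_rot: [0.855, 0.518, -0.0, -0.0]
force: [0.5, 0.1, -0.0]
finger_gap: 0.998
gripper_force: 0.0
t: 3.32
tcp_pos: [0.4917, -0.067, 0.2741]
tool_rot: [0.613, 0.79, -0.0, -0.0]
force: [-0.0, 0.7, 0.4]
finger_gap: 0.999
gripper_force: 0.0
t: 3.9
tcp_pos: [0.49, -0.0646, 0.2728]
tool_rot: [0.576, 0.742, -0.213, 0.27]
force: [-0.2, 0.6, -0.7]
finger_gap: 0.999
gripper_force: 0.0
[ 0.0237  0.3521  1.8647 -0.8764  0.963   0.3092] [ 0.5756  0.7419 -0.2135  0.2698]
```

View pics/w1b.png

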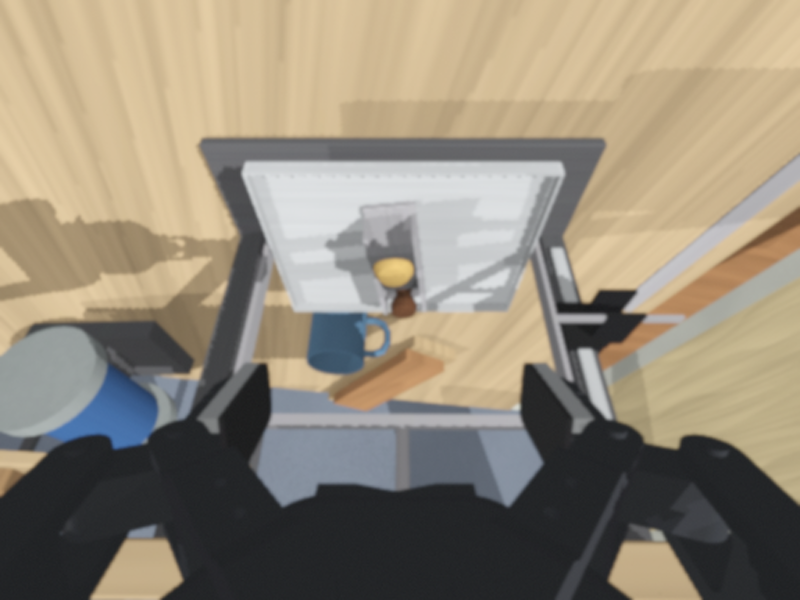

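```bash
python3 - <<'E'
from h import *
import pickle
s=pickle.load(open("s1.pkl","rb"));W=cam("wrist",s);im=cv2.imread("pics/w1.png")
k=.64
print("plate near top corners",onz(W,[(202*k,140*k),(605*k,140*k)],.012))
P=onz(W,[(245*k,165*k),(563*k,165*k)],.076);print("pan rim near z=.076",P,np.linalg.norm(P[1]-P[0]))
T=cam("top");S=cam("side")
h=cv2.cvtColor(im,cv2.COLOR_BGR2HSV);m=cv2.inRange(h,(15,110,120),(30,255,255));m[:155]=0;m[190:]=0;m[:,:230]=0;m[:,275:]=0
c=max(cv2.findContours(m,0,2)[0],key=cv2.contourArea);(u,v),r=cv2.minEnclosingCircle(c);print("brass",u,v,r)
ss=cv2.imread("pics/side0.png");h=cv2.cvtColor(ss,cv2.COLOR_BGR2HSV);m=cv2.inRange(h,(15,150,120),(30,255,255));m[:170]=0;m[195:]=0;m[:,:303]=0;m[:,322:]=0
c=max(cv2.findContours(m,0,2)[0],key=cv2.contourArea);(a,b),r2=cv2.minEnclosingCircle(c);print("brass side",a,b,r2)
print("tri brass",tri(W,(u,v),S,(a,b)))
print("brass at z.120",onz(W,[(u,v)],.120),"front .105",onz(W,[(403*k,303*k)],.103))
# plane rear sole corners
print("rear top edge", onz(W,[(362*k,208*k),(417*k,204*k)],.098))
x,y,w,hh=215,120,85,85
a=cv2.resize(im[y:y+hh,x:x+w],(390,390),interpolation=2)
b=cv2.resize(im[170:235,345:445],(600,390),interpolation=2)[:, :400]
cv2.imwrite("pics/z2.png",np.hstack([a,b]))
E
```

```text
plate near top corners [[ 0.343  -0.1906  0.012 ]
 [ 0.6911 -0.1009  0.012 ]]
pan rim near z=.076 [[ 0.3942 -0.1535  0.076 ]
 [ 0.6282 -0.0931  0.076 ]] 0.24167373782519758
brass 251.5 171.5 11.768702507019043
brass side 311.8636474609375 184.9545440673828 2.1369359493255615
tri brass (array([ 0.5261, -0.2156,  0.1033]), np.float64(0.0022441655567779816))
brass at z.120 [[ 0.5207 -0.1934  0.12  ]] front .105 [[ 0.5495 -0.2673  0.103 ]]
rear top edge [[ 0.4859 -0.1538  0.098 ]
 [ 0.526  -0.1391  0.098 ]]
```

View pics/z2.png

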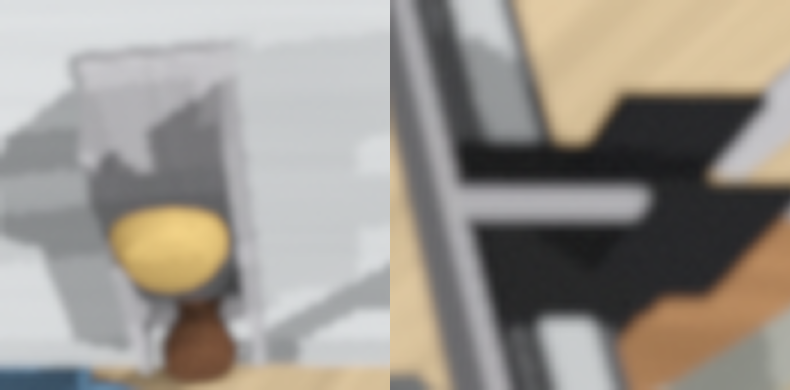

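```bash
cat > sc.py <<'E'
from h import *
yaw=np.radians(-75.6); xs=np.array([np.cos(yaw),np.sin(yaw),0]); ys=np.array([-np.sin(yaw),np.cos(yaw),0])
O=np.array([.533,-.2325,0])
def tool(az,tilt):
    "tool z horizontally along az, tilt from vertical; tool y to the left of az"
    z=np.array([np.sin(tilt)*np.cos(az),np.sin(tilt)*np.sin(az),-np.cos(tilt)])
    y=np.array([-np.sin(az),np.cos(az),0]); return R.from_matrix(np.c_[np.cross(y,z),y,z])
E
python3 - <<'E'
from sc import *
import pickle
s=pickle.load(open("s1.pkl","rb"));W=cam("wrist",s)
pz=onz(W,[(202*.64,140*.64),(605*.64,140*.64)],0);d=pz[1]-pz[0];print("plate z0",pz,np.linalg.norm(d),np.degrees(np.arctan2(d[1],d[0])),pz.mean(0)+.08*xs)
for f in(.058,.066):
    b=onz(W,[(251.5,171.5)],f+.047)[0];k=onz(W,[(259.2,191.9)],f+.033)[0];d=k-b
    print(f,"brass",b,"front",k,np.hypot(*d[:2]),np.degrees(np.arctan2(d[1],d[0])))
    L=onz(W,np.array([(238,42),(250,202),(262,362)])*85/390+[215,120],f+.032);d=L[1]-L[0]
    print("cheek",L[:,:2].ravel(),np.degrees(np.arctan2(d[1],d[0])))
    L=onz(W,np.array([(72,58),(238,42)])*85/390+[215,120],f+.0);d=L[1]-L[0];print("rear edge sole",L[:,:2],np.linalg.norm(d))
print(manip.sense()["q"])
E
```

```text
plate z0 [[ 0.3388 -0.2003  0.    ]
 [ 0.6997 -0.1074  0.    ]] 0.37266766494509374 14.446571171143935 [ 0.5392 -0.2313  0.    ]
0.058 brass [ 0.5252 -0.2118  0.105 ] front [ 0.5548 -0.2783  0.091 ] 0.07286192948289828 -66.0284900619022
cheek [ 0.5277 -0.144   0.5505 -0.2069  0.5824 -0.295 ] -70.06043236115937
rear edge sole [[ 0.4893 -0.1912]
 [ 0.5369 -0.1722]] 0.051294750759995525
0.066 brass [ 0.5228 -0.202   0.113 ] front [ 0.5516 -0.2669  0.099 ] 0.07106669462875224 -66.11140171829419
cheek [ 0.5254 -0.137   0.5474 -0.1978  0.5784 -0.283 ] -70.06043236115944
rear edge sole [[ 0.4884 -0.1837]
 [ 0.5346 -0.1651]] 0.049830138428969085
[ 0.0207  0.3507  1.8619 -0.8713  0.9628  0.3022]
```

```bash
sed -i 's/O=np.array.*/O=np.array([.537,-.232,0])/' sc.py; python3 - <<'E'
from sc import *
r=tool(np.radians(-68.5),np.radians(40)); t=np.array([.5322,-.228,.066]); z=r.as_matrix()[:,2]
print(rel(t-.1*z,r),manip.sense()["tcp_pos"])
print("after rot first:",r.inv().apply(t-.1*z-manip.sense()["tcp_pos"])*100)
E
```

```text
(array([ 0.4505, -0.73  , 16.7254]), array([-0.0858,  0.0009, -0.0936])) [ 0.4908 -0.0652  0.2735]
after rot first: [ 0.5693 -2.1145 16.6036]
```

```bash
python3 -m creep '[{"slide":[0,0,0],"angular":[-0.043,0,-0.047],"claw":1},{"slide":[0,0,0],"angular":[-0.043,0,-0.047],"claw":1},{"slide":[0.11,-0.42,3.3],"angular":[0,0,0],"claw":1},{"slide":[0.11,-0.42,3.3],"angular":[0,0,0],"claw":1},{"slide":[0.11,-0.42,3.3],"angular":[0,0,0],"claw":1},{"slide":[0.11,-0.42,3.3],"angular":[0,0,0],"claw":1},{"slide":[0.11,-0.42,3.3],"angular":[0,0,0],"claw":1},{"slide":[0,0,0],"angular":[0,0,0],"claw":1}]'; python3 - <<'E'
from sc import *
s=manip.sense();im=viewer.snapshot("wrist")
r=tool(np.radians(-68.5),np.radians(40)); t=np.array([.5322,-.228,.066]);print(rel(t,r,s))
W=cam("wrist",s);h=cv2.cvtColor(im,cv2.COLOR_BGR2HSV);m=cv2.inRange(h,(15,110,120),(30,255,255));m[:,:200]=0;m[:,320:]=0
for c in cv2.findContours(m,0,2)[0]:
    if cv2.contourArea(c)>150: print(cv2.minEnclosingCircle(c), [onz(W,[cv2.minEnclosingCircle(c)[0]],z)[0] for z in(.1,.11,.12)])
d=np.array([(u,v) for u,v in proj(W,[[.5373-.028*.3665,-.2413+.028*.93,.084],[.5373,-.2413,.062+.032],[.5373-.07*.3665,-.2413+.07*.93,.062]])]);print(d)
for u,v in d: cv2.circle(im,(int(u),int(v)),3,(0,0,255),-1)
cv2.imwrite("pics/w2.png",im)
E
```

```text
t: 4.62
tcp_pos: [0.5085, -0.1739, 0.1414]
tool_rot: [0.535, 0.773, -0.193, 0.281]
force: [0.2, 0.1, 0.2]
finger_gap: 0.996
gripper_force: 0.0
(array([0.3086, 0.2998, 9.5707]), array([-0.0086, -0.0021, -0.0129]))
((256.0, 218.5), 22.14168930053711) [array([ 0.5308, -0.2236,  0.1   ]), array([ 0.5241, -0.2065,  0.11  ]), array([ 0.5174, -0.1895,  0.12  ])]
[[255.2093 196.5252]
 [255.5619 222.7211]
 [254.5093 141.9294]]
```

View pics/w2.png

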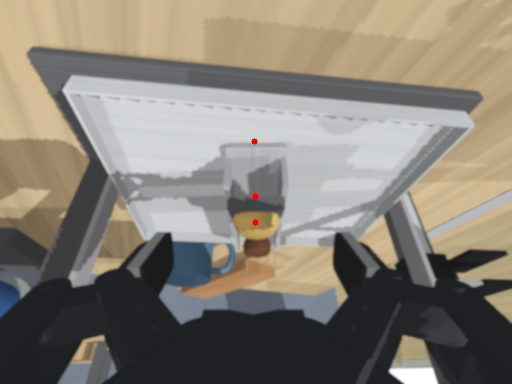

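```bash
python3 -m creep '[{"slide":[0.06,0.06,2],"angular":[-0.008,0,-0.013],"claw":1},{"slide":[0.06,0.06,2],"angular":[0,0,0],"claw":1},{"slide":[0.06,0.06,2],"angular":[0,0,0],"claw":1},{"slide":[0.06,0.06,1.8],"angular":[0,0,0],"claw":1},{"slide":[0.06,0.06,1.5],"angular":[0,0,0],"claw":1},{"slide":[0,0,0],"angular":[0,0,0],"claw":1}]'; python3 -m creep '[{"slide":[0,0,0],"angular":[0,0,0],"claw":-1},{"slide":[0,0,0],"angular":[0,0,0],"claw":-1},{"slide":[0,0,0],"angular":[0,0,0],"claw":-1},{"slide":[0,0,0],"angular":[0,0,0],"claw":-1},{"slide":[0,0,0],"angular":[0,0,0],"claw":-1},{"slide":[0,0,0],"angular":[0,0,0],"claw":-1}]' 80
```

```text
t: 5.17
tcp_pos: [0.5533, -0.2159, 0.0936]
tool_rot: [0.532, 0.78, -0.195, 0.266]
force: [-0.1, -0.2, 0.4]
finger_gap: 0.999
gripper_force: 0.0
t: 5.67
tcp_pos: [0.5514, -0.2137, 0.0933]
tool_rot: [0.532, 0.781, -0.194, 0.265]
force: [-2.2, 1.6, 1.7]
finger_gap: 0.406
gripper_force: 77.2
```

```bash
python3 - <<'E'
from sc import *
s=manip.sense();print(s["q"],R.from_quat(s["tool_rot"]).as_matrix()[:,2]);cv2.imwrite("pics/w3.png",viewer.snapshot("wrist"))
E
```

```text
[-0.3092  0.705   1.9103 -1.43    0.523   0.605 ] [ 0.2063 -0.5851 -0.7843]
```

View pics/w3.png

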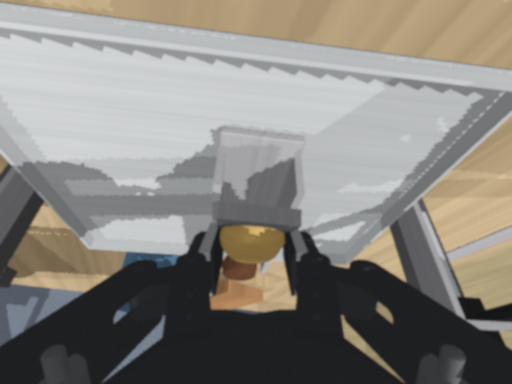

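```bash
python3 -m creep '[{"slide":[0,0,0],"angular":[0,0,0],"claw":1},{"slide":[0,0,0],"angular":[0,0,0],"claw":1},{"slide":[0,0,0],"angular":[0,0,0],"claw":1},{"slide":[0,0,0],"angular":[0,0,0],"claw":1},{"slide":[0,0,0],"angular":[0,0,0],"claw":1},{"slide":[0,0,-2],"angular":[0,0,0],"claw":1},{"slide":[0,0,-3],"angular":[0,0,0],"claw":1},{"slide":[0,0,-3],"angular":[0,0,0],"claw":1},{"slide":[0,0,0],"angular":[0,0,0],"claw":1}]'; python3 - <<'E'
from sc import *
s=manip.sense();print(s["q"],s["tcp_pos"])
r=tool(np.radians(-68.5),np.radians(31)); z=r.as_matrix()[:,2]
p=np.array([-.02]); ax=np.array([np.cos(np.radians(-68.5)),np.sin(np.radians(-68.5)),0])
gp=np.array([.5373,-.2413,.066+.0218])-.026*ax; t=gp+.021*z; print("tcp target",t)
print(rel(t-.06*z,r,s),"after rot:",r.inv().apply(t-.06*z-s["tcp_pos"])*100)
E
```

```text
t: 6.47
tcp_pos: [0.5357, -0.1654, 0.1592]
tool_rot: [0.531, 0.78, -0.193, 0.267]
force: [-0.4, -0.4, 0.4]
finger_gap: 0.998
gripper_force: 0.0
[-0.2192  0.5612  1.9284 -1.1905  0.6016  0.4094] [ 0.5357 -0.1654  0.1592]
tcp target [ 0.5317 -0.2272  0.0698]
(array([ 0.4054, -2.5436,  4.583 ]), array([-0.0186,  0.1303,  0.0048])) after rot: [-0.203  -2.6293  4.5479]
```

```bash
python3 -m creep '[{"slide":[0,0,0],"angular":[-0.009,0.065,0.002],"claw":1},{"slide":[0,0,0],"angular":[-0.009,0.065,0.002],"claw":1},{"slide":[-0.1,-1.3,1],"angular":[0,0,0],"claw":1},{"slide":[-0.1,-1.3,1],"angular":[0,0,0],"claw":1},{"slide":[0,0,0],"angular":[0,0,0],"claw":1},{"slide":[0,0,0],"angular":[0,0,0],"claw":1}]'; python3 - <<'E'
from sc import *
s=manip.sense();print(s["q"],s["tcp_pos"])
r=tool(np.radians(-68.5),np.radians(31));print(rel([.5317,-.2272,.0698],r,s))
im=viewer.snapshot("wrist");W=cam("wrist",s);ax=np.array([np.cos(np.radians(-68.5)),np.sin(np.radians(-68.5)),0]);ay=np.array([-ax[1],ax[0],0]);o=np.array([.5373,-.2413,.066])
X=[o+x*ax+y*ay+[0,0,z] for x,y,z in((-.07,.023,0),(-.07,-.023,0),(-.06,.023,.032),(-.06,-.023,.032),(-.035,0,.058),(.0,.023,.032),(0,-.023,.032))]
for u,v in proj(W,X): cv2.circle(im,(int(round(u)),int(round(v))),2,(0,0,255),-1)
cv2.imwrite("pics/w4.png",im)
E
```

```text
t: 6.97
tcp_pos: [0.5146, -0.1885, 0.139]
tool_rot: [0.543, 0.796, -0.152, 0.218]
force: [-0.1, 0.1, 0.3]
finger_gap: 1.002
gripper_force: 0.0
[-0.3422  0.5486  1.9514 -1.0043  0.4814  0.1568] [ 0.5146 -0.1885  0.139 ]
(array([-0.0827,  0.2358,  8.1102]), array([-0.0071, -0.0032,  0.0003]))
```

View pics/w4.png

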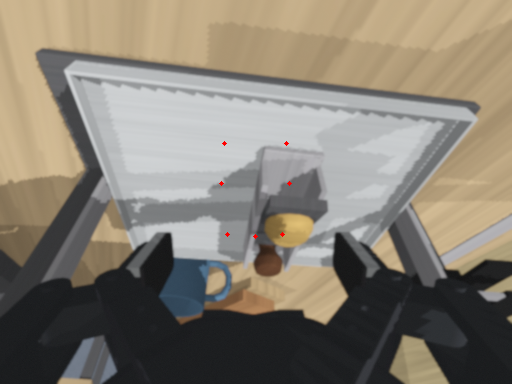

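```bash
python3 - <<'E'
from sc import *
s=manip.sense();W=cam("wrist",s);im=cv2.imread("pics/w4.png")
h=cv2.cvtColor(im,cv2.COLOR_BGR2HSV);m=cv2.inRange(h,(15,110,120),(30,255,255));m[:200]=0;m[255:]=0;m[:,:255]=0;m[:,325:]=0
c=max(cv2.findContours(m,0,2)[0],key=cv2.contourArea);(u,v),rr=cv2.minEnclosingCircle(c);print("brass px",u,v,rr)
E=onz(W,[(265,148),(322,153)],.066);d=E[1]-E[0];print("rear",E,np.linalg.norm(d),np.degrees(np.arctan2(d[1],d[0]))-90)
b=onz(W,[(u,v)],.1115)[0];k=onz(W,[(267,260)],.099)[0];d=k-b;print(b,k,np.linalg.norm(d[:2]),np.degrees(np.arctan2(d[1],d[0])))
L=onz(W,[(265,150),(257,205),(250,255)],.066);d=L[2]-L[0];print("left sole line",L,np.degrees(np.arctan2(d[1],d[0])))
E
```

```text
brass px 290.4444580078125 226.88888549804688 22.629684448242188
rear [[ 0.5215 -0.1777  0.066 ]
 [ 0.5638 -0.1661  0.066 ]] 0.04381353121558352 -74.69195814301713
[ 0.5523 -0.2054  0.1115] [ 0.5649 -0.2764  0.099 ] 0.07215310867599635 -79.9017189796733
left sole line [[ 0.5222 -0.1794  0.066 ]
 [ 0.5405 -0.2407  0.066 ]
 [ 0.5665 -0.3271  0.066 ]] -73.32596614984803
```

```bash
python3 - <<'E'
from sc import *
s=manip.sense();a=np.radians(-76)
r=tool(a,np.radians(31)); z=r.as_matrix()[:,2];ax=np.array([np.cos(a),np.sin(a),0])
t=np.array([.560,-.2395,.066+.0218])-.026*ax+.021*z;print(t,rel(t-.08*z,r,s),"after rot",r.inv().apply(t-s["tcp_pos"])*100)
E
```

```text
[ 0.5563 -0.2248  0.0698] (array([-0.6435,  3.0064,  0.4975]), array([ 0.0616, -0.002 ,  0.1127])) after rot [-0.2988  3.0845  8.3105]
```

```bash
python3 -m creep '[{"slide":[0,0,0],"angular":[0.031,0,0.056],"claw":1},{"slide":[0,0,0],"angular":[0.031,0,0.056],"claw":1},{"slide":[-0.15,1.55,0],"angular":[0,0,0],"claw":1},{"slide":[-0.15,1.55,0],"angular":[0,0,0],"claw":1},{"slide":[0,0,2],"angular":[0,0,0],"claw":1},{"slide":[0,0,2],"angular":[0,0,0],"claw":1},{"slide":[0,0,0],"angular":[0,0,0],"claw":1}]'; python3 - <<'E'
from sc import *
s=manip.sense();print(s["q"]);r=tool(np.radians(-76),np.radians(31));print(rel([.5563,-.2248,.0698],r,s))
W=cam("wrist",s);im=viewer.snapshot("wrist");cv2.imwrite("pics/w5.png",im);h=cv2.cvtColor(im,cv2.COLOR_BGR2HSV);m=cv2.inRange(h,(15,110,120),(30,255,255));m[:160]=0;m[:,:200]=0;m[:,325:]=0
for c in cv2.findContours(m,0,2)[0]:
    if cv2.contourArea(c)>200:(u,v),rr=cv2.minEnclosingCircle(c);b=onz(W,[(u,v)],.1115)[0];print(u,v,rr,b, R.from_quat(s["tool_rot"]).inv().apply(b-s["tcp_pos"])*100)
E
```

```text
t: 7.6
tcp_pos: [0.5513, -0.2031, 0.1048]
tool_rot: [0.593, 0.76, -0.165, 0.209]
force: [-0.8, -0.3, -0.0]
finger_gap: 0.994
gripper_force: 0.0
[-0.3232  0.6562  1.8327 -0.959   0.5574  0.2399]
(array([-0.1179, -0.0374,  4.1492]), array([-0.0017, -0.003 ,  0.0022]))
247.3272705078125 249.0 29.09958267211914 [ 0.5497 -0.2065  0.1115] [-0.5962 -0.2409 -0.4209]
```

```bash
python3 -m creep '[{"slide":[-0.05,-0.05,1.5],"angular":[0,0,0],"claw":1},{"slide":[-0.05,-0.05,1.5],"angular":[0,0,0],"claw":1},{"slide":[0,0,1.1],"angular":[0,0,0],"claw":1},{"slide":[0,0,0],"angular":[0,0,0],"claw":1},{"slide":[0,0,0],"angular":[0,0,0],"claw":-1},{"slide":[0,0,0],"angular":[0,0,0],"claw":-1},{"slide":[0,0,0],"angular":[0,0,0],"claw":-1},{"slide":[0,0,0],"angular":[0,0,0],"claw":-1},{"slide":[0,0,0],"angular":[0,0,0],"claw":-1},{"slide":[0,0,0],"angular":[0,0,0],"claw":-1}]' 80; python3 -c "
from sc import *
s=manip.sense();print(s['q'])"
```

```text
t: 8.48
tcp_pos: [0.5551, -0.224, 0.0726]
tool_rot: [0.593, 0.76, -0.164, 0.21]
force: [-0.8, 0.8, 0.4]
finger_gap: 0.523
gripper_force: 83.6
[-0.3595  0.7207  1.8291 -1.0605  0.5056  0.3233]
```

```bash
python3 -m creep '[{"slide":[0,0,-1],"angular":[0,0,0],"claw":-1},{"slide":[0,0,-2],"angular":[0,0,0],"claw":-1},{"slide":[0,0,-2],"angular":[0,0,0],"claw":-1},{"slide":[0,0,-2],"angular":[0,0,0],"claw":-1},{"slide":[0,0,-2.5],"angular":[0,0,0],"claw":-1},{"slide":[0,0,-2.5],"angular":[0,0,0],"claw":-1},{"slide":[0,0,0],"angular":[0,0,0],"claw":-1}]'; python3 - <<'E'
from sc import *
s=manip.sense();print(s["q"],s["force"],s["finger_gap"]);r=R.from_quat(s["tool_rot"]);p=s["tcp_pos"]
print(rel([.495,.0555,p[2]],r,s)[0],rel([.495,.0555,.03],r,s)[0])
cv2.imwrite("pics/w6.png",viewer.snapshot("wrist"))
E
```

```text
t: 9.07
tcp_pos: [0.5413, -0.1629, 0.1784]
tool_rot: [0.593, 0.76, -0.163, 0.212]
force: [1.4, -0.0, -2.0]
finger_gap: 0.521
gripper_force: 83.5
[-0.2524  0.5119  1.8264 -0.7932  0.6839  0.1007] [ 1.4151 -0.0417 -2.0165] 0.5210652995934522
[ 19.1273   0.8498 -11.4869] [26.7703  0.784   1.2348]
```

```bash
python3 -m creep '[{"slide":[3.2,0.14,-1.9],"angular":[0,0,0],"claw":-1},{"slide":[3.2,0.14,-1.9],"angular":[0,0,0],"claw":-1},{"slide":[3.2,0.14,-1.9],"angular":[0,0,0],"claw":-1},{"slide":[3.2,0.14,-1.9],"angular":[0,0,0],"claw":-1},{"slide":[3.2,0.14,-1.9],"angular":[0,0,0],"claw":-1},{"slide":[3.2,0.14,-1.9],"angular":[0,0,0],"claw":-1},{"slide":[1.9,0,3.2],"angular":[0,0,0],"claw":-1},{"slide":[1.9,0,3.2],"angular":[0,0,0],"claw":-1},{"slide":[1.9,0,3.2],"angular":[0,0,0],"claw":-1},{"slide":[0,0,0],"angular":[0,0,0],"claw":-1}]';  python3 - <<'E'
from sc import *
s=manip.sense();print(s["q"],s["tcp_pos"]);r=R.from_quat(s["tool_rot"]);p=s["tcp_pos"]
print(rel([p[0],p[1],.012],r,s)[0])
E
```

```text
t: 9.95
tcp_pos: [0.4894, 0.0532, 0.0533]
tool_rot: [0.592, 0.761, -0.169, 0.203]
force: [-0.8, -0.4, -4.3]
finger_gap: 0.521
gripper_force: 83.3
[ 0.1904  0.7442  1.8953 -0.9025  0.7075  0.7033] [0.4894 0.0532 0.0533]
[2.1069 0.0719 3.553 ]
```

```bash
python3 -m creep '[{"slide":[1.05,0.04,1.75],"angular":[0,0,0],"claw":-1},{"slide":[0.8,0.02,1.3],"angular":[0,0,0],"claw":-1},{"slide":[0.1,0,0.2],"angular":[0,0,0],"claw":-1},{"slide":[0,0,0],"angular":[0,0,0],"claw":-1}]'; python3 -m creep '[{"slide":[0.1,0,0.17],"angular":[0,0,0],"claw":-1},{"slide":[0,0,0],"angular":[0,0,0],"claw":-1}]'; python3 -m creep '[{"slide":[0.1,0,0.17],"angular":[0,0,0],"claw":-1},{"slide":[0,0,0],"angular":[0,0,0],"claw":-1}]'
```

```text
t: 10.28
tcp_pos: [0.495, 0.0532, 0.0251]
tool_rot: [0.593, 0.76, -0.165, 0.21]
force: [-0.5, 0.2, -3.5]
finger_gap: 0.52
gripper_force: 83.3
t: 10.45
tcp_pos: [0.4957, 0.0536, 0.0244]
tool_rot: [0.593, 0.759, -0.163, 0.211]
force: [-1.9, 0.2, -3.1]
finger_gap: 0.526
gripper_force: 83.3
t: 10.62
tcp_pos: [0.4953, 0.0538, 0.0219]
tool_rot: [0.593, 0.76, -0.164, 0.21]
force: [0.3, -0.1, -3.6]
finger_gap: 0.521
gripper_force: 83.4
```

```bash
python3 -m creep '[{"slide":[0.26,0,0.43],"angular":[0,0,0],"claw":-1},{"slide":[0.2,0,0.3],"angular":[0,0,0],"claw":-1},{"slide":[0,0,0],"angular":[0,0,0],"claw":-1}]'; python3 -m creep '[{"slide":[0.1,0,0.17],"angular":[0,0,0],"claw":-1},{"slide":[0,0,0],"angular":[0,0,0],"claw":-1}]'; python3 -m creep '[{"slide":[0.1,0,0.17],"angular":[0,0,0],"claw":-1},{"slide":[0,0,0],"angular":[0,0,0],"claw":-1}]'
```

```text
t: 10.87
tcp_pos: [0.4945, 0.054, 0.0117]
tool_rot: [0.593, 0.76, -0.164, 0.209]
force: [-0.2, -0.1, -3.9]
finger_gap: 0.523
gripper_force: 83.4
t: 11.03
tcp_pos: [0.4946, 0.0539, 0.01]
tool_rot: [0.593, 0.76, -0.164, 0.21]
force: [-0.5, -0.1, -3.1]
finger_gap: 0.526
gripper_force: 83.4
t: 11.2
tcp_pos: [0.4948, 0.0539, 0.0088]
tool_rot: [0.593, 0.76, -0.164, 0.21]
force: [-0.3, 1.3, 0.4]
finger_gap: 0.524
gripper_force: 83.6
```

```bash
python3 -m creep '[{"slide":[0,0,0],"angular":[0,0,0],"claw":1},{"slide":[0,0,0],"angular":[0,0,0],"claw":1},{"slide":[0,0,0],"angular":[0,0,0],"claw":1},{"slide":[0,0,0],"angular":[0,0,0],"claw":1},{"slide":[0,0,-2],"angular":[0,0,0],"claw":1},{"slide":[0,0,-4],"angular":[0,0,0],"claw":1},{"slide":[0,0,-4],"angular":[0,0,0],"claw":1},{"slide":[0,3.5,-2],"angular":[0,0,0],"claw":1},{"slide":[0,3.5,0],"angular":[0,0,0],"claw":1},{"slide":[0,0,0],"angular":[0,0,0],"claw":1}]'; python3 - <<'E'
from sc import *
import pickle
s=manip.sense();print(s["q"],s["tcp_pos"]);im=viewer.snapshot("wrist");cv2.imwrite("pics/w7.png",im);pickle.dump(s,open("s7.pkl","wb"))
sd=viewer.snapshot("side");cv2.imwrite("pics/side7.png",sd)
W=cam("wrist",s);u,v=proj(W,[O+.05*xs+.19*ys+[0,0,.145]])[0];print(u,v)
b=proj(cam("side"),[O+.05*xs+.19*ys+[0,0,.145]])[0];print(b)
def crop(im,u,v,w,h,W_,H_):
    x=int(np.clip(u-w/2,0,512-w));y=int(np.clip(v-h/2,0,384-h));print("crop",x,y);return cv2.resize(im[y:y+h,x:x+w],(W_,H_),interpolation=2)
A=crop(im,u,v,100,75,400,300)
w1=cv2.imread("pics/w1.png");B=crop(w1,385,200,100,75,400,300)
C_=crop(sd,*b,60,45,400,300)
D=cv2.resize(im,(400,300))
cv2.imwrite("pics/z7.png",np.vstack([np.hstack([A,B]),np.hstack([C_,D])]))
E
```

```text
t: 12.03
tcp_pos: [0.5568, 0.1339, 0.1145]
tool_rot: [0.593, 0.76, -0.157, 0.214]
force: [0.6, 0.0, 0.4]
finger_gap: 1.0
gripper_force: 0.0
[ 0.3078  0.6963  1.6519 -0.6876  0.9398  0.5201] [0.5568 0.1339 0.1145]
303.95933397885744 395.10843913277483
[275.1401 155.9061]
crop 253 309
crop 335 162
crop 245 133
```

View pics/z7.png

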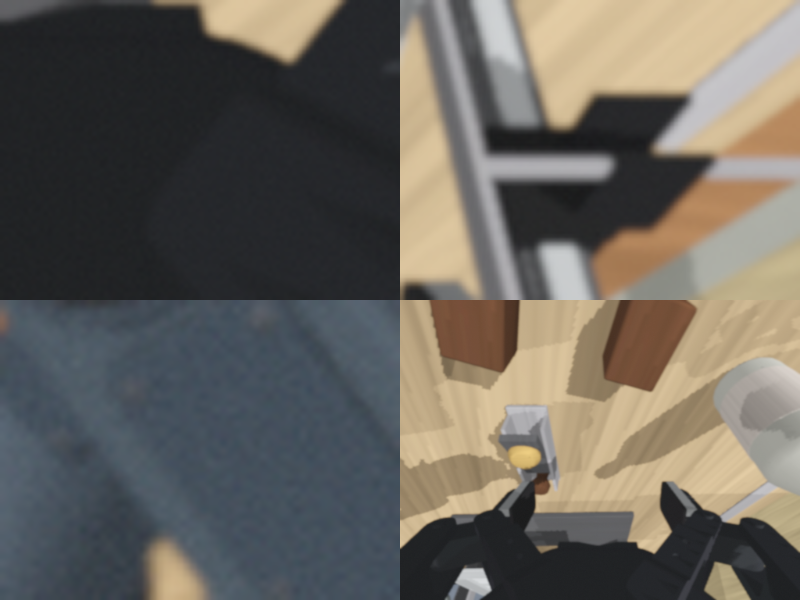

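```bash
python3 - <<'E'
from sc import *
import pickle
s=pickle.load(open("s1.pkl","rb"));W=cam("wrist",s)
for y in(.13,.19,.245): print("pointer",y,proj(W,[O+ys*y+[0,0,.146]]))
f=lambda x,y:(335+(x-400)/4,162+y/4)
P=[f(692,95),f(717,155),f(595,95),f(612,168),f(655,228)]
S=cam("side")
g=lambda X:np.array([(X-O)@xs,(X-O)@ys,X[2]])
for x in(-.03,-.02,-.01,0,.01,.02,.03,.05):
    Q=onplane(W,P,O+x*xs,xs); print(x,*[g(q)[1:] for q in Q])
im=cv2.imread("pics/side0.png");m=(im.max(2)<45).astype(np.uint8);m[:150]=0;m[180:]=0;m[:,:258]=0;m[:,290:]=0
ys_,xs_=np.nonzero(m);print("side black",xs_.min(),xs_.max(),ys_.min(),ys_.max())
print("\n".join("".join(f"{v:4d}" for v in r) for r in im[152:174,262:288].max(2)))
E
```

```text
pointer 0.13 [[349.9966 205.1553]]
pointer 0.19 [[393.5794 205.3008]]
pointer 0.245 [[433.6605 205.4368]]
-0.03 [0.1994 0.1341] [0.1998 0.1574] [0.1677 0.1343] [0.1654 0.1623] [0.1724 0.1835]
-0.02 [0.2064 0.127 ] [0.2068 0.1511] [0.1736 0.1271] [0.1712 0.1562] [0.1785 0.1781]
-0.01 [0.2134 0.1199] [0.2139 0.1448] [0.1795 0.12  ] [0.1771 0.1501] [0.1846 0.1727]
0 [0.2205 0.1128] [0.2209 0.1385] [0.1854 0.1129] [0.1829 0.1439] [0.1907 0.1673]
0.01 [0.2275 0.1057] [0.2279 0.1322] [0.1914 0.1058] [0.1888 0.1378] [0.1968 0.1619]
0.02 [0.2345 0.0986] [0.235  0.1259] [0.1973 0.0987] [0.1946 0.1317] [0.2028 0.1566]
0.03 [0.2416 0.0915] [0.242  0.1196] [0.2032 0.0916] [0.2004 0.1255] [0.2089 0.1512]
0.05 [0.2556 0.0773] [0.2561 0.107 ] [0.2151 0.0774] [0.2121 0.1133] [0.2211 0.1404]
side black 268 279 158 167
 150 159 169 176 179 178 178 177 177 178 177 177 170 154 145 152 145 120  94  98 105 115 144 170 180 182
 169 172 176 178 178 179 178 178 174 175 175 174 169 153 146 152 144 119  91  93 106 116 145 170 180 182
 177 175 177 178 177 176 175 176 174 174 175 174 166 148 143 151 145 115  89 
[... 1322 characters left out ...]
41  47  66  92 102  88  73  70  72  79  92 106 109 123 145 158 160 158
 186 180 169 152 130 112 100  94  79  77 109 129 130 113  93  82  75  66  80 100 102 118 135 153 156 153
 184 183 178 172 164 157 148 142 127 126 139 152 147 126 107 101  92  76  80 100 105 116 134 149 154 153
 181 182 179 179 178 175 171 165 160 156 159 160 152 129 110 105  98  83  82  99 104 115 133 147 153 152
 182 181 180 182 180 180 175 170 168 166 166 164 153 130 111 106  99  82  84  96 105 112 130 147 155 154
 181 182 180 180 179 173 170 169 164 167 167 165 153 135 116 109 100  77  80  97 106 117 131 148 154 153
 180 181 178 173 170 165 163 164 167 166 171 166 156 140 123 118 102  81  79  98 107 113 133 146 155 156
```

```bash
cat >> sc.py <<'E'
def grasp(cx,cy,azd,tiltd,off,gz,back=0.):
    a=np.radians(azd);r=tool(a,np.radians(tiltd));z=r.as_matrix()[:,2];ax=np.array([np.cos(a),np.sin(a),0])
    return np.array([cx,cy,gz])-off*ax+(.025-back)*z,r
def show(t,r,s=None):
    s=s or manip.sense();a,b=rel(t,r,s);print("tcp",s["tcp_pos"],"->",t,"slide now",a,"rot",b,"slide after rot",r.inv().apply(t-s["tcp_pos"])*100,"q",s["q"])
E
python3 - <<'E'
from sc import *
t,r=grasp(.4344,.3671,-99.7,35,.015,.033,.10);show(t,r)
t,r=grasp(.4344,.3671,-99.7,35,.015,.033,.0);print(t)
E
```

```text
tcp [0.5488 0.131  0.1118] -> [0.4442 0.4243 0.0944] slide now [ 27.4789  -3.0519 -14.4392] rot [ 0.2261 -0.0706  0.3468] slide after rot [ 23.2329 -15.2573 -14.1541] q [ 0.3072  0.6972  1.6642 -0.6865  0.9424  0.5219]
[0.4345 0.3678 0.0125]
```

```bash
python3 -m creep '[{"slide":[-2,0,-3.4],"angular":[0,0,0],"claw":1},{"slide":[-2,0,-3.4],"angular":[0,0,0],"claw":1},{"slide":[3.4,-0.38,-1.8],"angular":[0,0,0],"claw":1},{"slide":[3.4,-0.38,-1.8],"angular":[0,0,0],"claw":1},{"slide":[3.4,-0.38,-1.8],"angular":[0,0,0],"claw":1},{"slide":[3.4,-0.38,-1.8],"angular":[0,0,0],"claw":1},{"slide":[3.4,-0.38,-1.8],"angular":[0,0,0],"claw":1},{"slide":[3.4,-0.38,-1.8],"angular":[0,0,0],"claw":1},{"slide":[3.4,-0.38,-1.8],"angular":[0,0,0],"claw":1},{"slide":[3.4,-0.38,-1.8],"angular":[0,0,0],"claw":1}]'; python3 -m creep '[{"slide":[0,0,0],"angular":[0.0565,-0.018,0.087],"claw":1},{"slide":[0,0,0],"angular":[0.0565,-0.018,0.087],"claw":1},{"slide":[0,0,0],"angular":[0.0565,-0.018,0.087],"claw":1},{"slide":[0,0,0],"angular":[0.0565,-0.018,0.087],"claw":1},{"slide":[0,0,0],"angular":[0,0,0],"claw":1}]'; python3 - <<'E'
from sc import *
t,r=grasp(.4344,.3671,-99.7,35,.015,.033,.07);s=manip.sense();show(t,r,s)
im=viewer.snapshot("wrist");cv2.imwrite("pics/w8.png",im);W=cam("wrist",s);m=brown(im)
m[300:]=0
for c in cv2.findContours(m,0,2)[0]:
    if cv2.contourArea(c)>500:
        q=cv2.minAreaRect(c);print(cv2.contourArea(c),q,onz(W,[q[0]],.045),[p for p in cv2.approxPolyDP(c,6,True)[:,0].tolist()])
E
```

```text
t: 12.97
tcp_pos: [0.4412, 0.4218, 0.1728]
tool_rot: [0.593, 0.76, -0.167, 0.21]
force: [-0.0, 0.1, -0.1]
finger_gap: 0.999
gripper_force: 0.0
t: 13.38
tcp_pos: [0.4441, 0.4205, 0.172]
tool_rot: [0.729, 0.613, -0.233, 0.194]
force: [0.2, -0.3, 0.6]
finger_gap: 1.002
gripper_force: 0.0
tcp [0.4441 0.4205 0.172 ] -> [0.4413 0.4073 0.0699] slide now [ 4.8097 -0.0257  9.1159] rot [-0.0044  0.0056 -0.0021] slide after rot [ 4.7583 -0.0556  9.1427] q [ 0.7459  0.8266  1.1465 -0.3586  1.6757  0.9742]
1106.5 ((283.46136474609375, 219.7269287109375), (43.44572830200195, 29.41325569152832), 87.1375961303711) [[0.456  0.2381 0.045 ]] [[295, 198], [268, 201], [272, 241], [297, 239], [297, 223], [289, 221], [298, 218]]
1618.0 ((367.0162353515625, 207.32420349121094), (46.491920471191406, 44.244728088378906), 87.1375961303711) [[0.5663 0.2492 0.045 ]] [[381, 184], [351, 186], [351, 231], [380, 229], [387, 211], [379, 208], [389, 206]]
5216.0 ((249.0, 127.0), (120.0, 50.0), 90.0) [[0.4378 0.4023 0.045 ]] [[228, 68], [233, 183], [266, 187], [272, 68]]
8491.0 ((404.67926025390625, 108.37992095947266), (73.3636703491211, 153.313232421875), 31.231910705566406) [[0.5761 0.3985 0.045 ]] [[448, 45], [396, 52], [361, 151], [370, 177], [407, 175], [470, 65]]
```

```bash
python3 -m creep '[{"slide":[1.2,0,2.3],"angular":[-0.004,0.006,-0.002],"claw":1},{"slide":[1.2,0,2.3],"angular":[0,0,0],"claw":1},{"slide":[1.2,0,2.3],"angular":[0,0,0],"claw":1},{"slide":[1.2,0,2.2],"angular":[0,0,0],"claw":1},{"slide":[0,0,0],"angular":[0,0,0],"claw":1}]'; python3 - <<'E'
from sc import *
# w8 pose (before this move)
s8={"tcp_pos":np.array([.4441,.4205,.172]),"tool_rot":np.array([.729,.613,-.233,.194])};s8["tool_rot"]/=np.linalg.norm(s8["tool_rot"]);W=cam("wrist",s8)
F=onz(W,[(233,183),(266,187)],.045);N=onz(W,[(228,68),(272,68)],0.);print(F,N,np.linalg.norm(F[1]-F[0]),np.linalg.norm(N[1]-N[0]),(F.mean(0)+N.mean(0))/2,np.linalg.norm((F.mean(0)-N.mean(0))[:2]))
t,r=grasp(.4344,.3671,-99.7,35,.015,.033);show(t,r)
E
```

```text
t: 13.85
tcp_pos: [0.4375, 0.406, 0.0673]
tool_rot: [0.726, 0.617, -0.233, 0.193]
force: [-0.6, -0.9, -1.3]
finger_gap: 1.0
gripper_force: 0.0
[[0.4045 0.3266 0.045 ]
 [0.4416 0.3129 0.045 ]] [[0.4239 0.4392 0.    ]
 [0.4649 0.4321 0.    ]] 0.03955617969814943 0.04161378308371738 [0.4337 0.3777 0.0225] 0.11781199561193269
tcp [0.4375 0.406  0.0673] -> [0.4345 0.3678 0.0125] slide now [0.0344 0.3661 6.6778] rot [-0.003   0.0046  0.0083] slide after rot [0.0065 0.3459 6.679 ] q [ 0.7378  0.9335  1.2343 -0.3624  1.4893  1.0256]
```

```bash
python3 -m creep '[{"slide":[0,0.12,2],"angular":[-0.003,0.004,0.008],"claw":1},{"slide":[0,0.12,2],"angular":[0,0,0],"claw":1},{"slide":[0,0.12,1.6],"angular":[0,0,0],"claw":1},{"slide":[0,0,1.05],"angular":[0,0,0],"claw":1},{"slide":[0,0,0],"angular":[0,0,0],"claw":-1},{"slide":[0,0,0],"angular":[0,0,0],"claw":-1},{"slide":[0,0,0],"angular":[0,0,0],"claw":-1},{"slide":[0,0,0],"angular":[0,0,0],"claw":-1},{"slide":[0,0,0],"angular":[0,0,0],"claw":-1},{"slide":[0,0,0],"angular":[0,0,0],"claw":-1}]' 60; python3 - <<'E'
from sc import *
s=manip.sense();print(s["finger_gap"],s["gripper_force"],s["force"]);r=R.from_quat(s["tool_rot"])
# carry goal: above/before scale
r2=tool(yaw,np.radians(35));g=O-.24*xs+[0,0,.30];show(g,r2,s)
E
```

```text
t: 14.68
tcp_pos: [0.4398, 0.3732, 0.0188]
tool_rot: [0.731, 0.615, -0.223, 0.194]
force: [-0.8, 3.0, 5.3]
finger_gap: 0.514
gripper_force: 62.2
0.514182875714321 62.215518951416016 [-0.8152  3.0318  5.3379]
tcp [0.4398 0.3732 0.0188] -> [0.4773 0.0005 0.3   ] slide now [-45.6139  10.2939  -2.7221] rot [-0.2316 -0.0082 -0.3522] slide after rot [-46.4653  -5.6372  -1.7902] q [ 0.7015  0.9677  1.3232 -0.3894  1.3457  1.0595]
```

```bash
python3 -m creep '[{"slide":[-2.3,0,-3.3],"angular":[0,0,0],"claw":-1},{"slide":[-2.3,0,-3.3],"angular":[0,0,0],"claw":-1},{"slide":[-2.3,0,-3.3],"angular":[0,0,0],"claw":-1},{"slide":[-2.3,0,-3.3],"angular":[0,0,0],"claw":-1},{"slide":[-2.3,0,-3.3],"angular":[0,0,0],"claw":-1}]'; python3 -m creep '[{"slide":[-3.2,1.03,1.7],"angular":[0,0,0],"claw":-1},{"slide":[-3.2,1.03,1.7],"angular":[0,0,0],"claw":-1},{"slide":[-3.2,1.03,1.7],"angular":[0,0,0],"claw":-1},{"slide":[-3.2,1.03,1.7],"angular":[0,0,0],"claw":-1},{"slide":[-3.2,1.03,1.7],"angular":[0,0,0],"claw":-1},{"slide":[-3.2,1.03,1.7],"angular":[0,0,0],"claw":-1},{"slide":[-3.2,1.03,1.7],"angular":[0,0,0],"claw":-1},{"slide":[-3.2,1.03,1.7],"angular":[0,0,0],"claw":-1},{"slide":[-3.2,1.03,1.7],"angular":[0,0,0],"claw":-1},{"slide":[-3.2,1.03,1.7],"angular":[0,0,0],"claw":-1}]'; python3 -m creep '[{"slide":[0,0,0],"angular":[-0.058,-0.002,-0.088],"claw":-1},{"slide":[0,0,0],"angular":[-0.058,-0.002,-0.088],"claw":-1},{"slide":[0,0,0],"angular":[-0.058,-0.002,-0.088],"claw":-1},{"slide":[0,0,0],"angular":[-0.058,-0.002,-0.088],"claw":-1},{"slide":[0,0,0],"angular":[0,0,0],"claw":-1}]'; python3 - <<'E'
from sc import *
s=manip.sense();z=R.from_quat(s["tool_rot"]).as_matrix()
print("tilt",np.degrees(np.arccos(-z[2,2])),"az",np.degrees(np.arctan2(z[1,2],z[0,2])),"ty",z[:,1])
q=R.from_quat(np.array([.731,.615,-.223,.194])).as_matrix();print("pick tilt",np.degrees(np.arccos(-q[2,2])),np.degrees(np.arctan2(q[1,2],q[0,2])),q[:,1])
show(O-.24*xs+[0,0,.24],tool(yaw,np.radians(35)),s)
E
```

```text
t: 15.1
tcp_pos: [0.4371, 0.3709, 0.2197]
tool_rot: [0.731, 0.615, -0.224, 0.194]
force: [0.7, 0.2, -3.3]
finger_gap: 0.519
gripper_force: 61.9
t: 15.93
tcp_pos: [0.4772, -0.0028, 0.2606]
tool_rot: [0.731, 0.615, -0.224, 0.194]
force: [0.7, 0.2, -2.4]
finger_gap: 0.522
gripper_force: 62.0
t: 16.35
tcp_pos: [0.4743, -0.0015, 0.2602]
tool_rot: [0.584, 0.754, -0.186, 0.236]
force: [-0.1, -0.0, -2.0]
finger_gap: 0.519
gripper_force: 62.1
tilt 35.02306058766341 az -75.98676573678388 ty [ 0.9684  0.2493 -0.0052]
pick tilt 34.38499393366598 -98.90384635242289 [ 0.9857 -0.1682  0.0093]
tcp [ 0.4743 -0.0015  0.2602] -> [0.4773 0.0005 0.24  ] slide now [1.2532 0.3533 1.5808] rot [-0.0039  0.0004  0.0035] slide after rot [1.2538 0.3428 1.5826] q [ 0.1192  0.3489  1.8546 -0.7445  0.9978  0.3015]
```

```bash
python3 - <<'E'
from sc import *
s=manip.sense();r=tool(yaw,np.radians(34.5))
for X,z in((-.14,.20),(-.03,.147),(-.018,.129)): show(O+X*xs-.05*ys+[0,0,z],r,s)
E
```

```text
tcp [ 0.4743 -0.0015  0.2602] -> [ 0.4538 -0.1088  0.2   ] slide now [-4.6231 -4.6323 10.6147] rot [-0.0039  0.0091  0.0035] slide after rot [-4.7357 -4.6572 10.554 ] q [ 0.1192  0.3489  1.8546 -0.7445  0.9978  0.3015]
tcp [ 0.4743 -0.0015  0.2602] -> [ 0.4811 -0.2154  0.147 ] slide now [-10.5898  -4.6119  21.2678] rot [-0.0039  0.0091  0.0035] slide after rot [-10.7992  -4.6572  21.1524] q [ 0.1192  0.3489  1.8546 -0.7445  0.9978  0.3015]
tcp [ 0.4743 -0.0015  0.2602] -> [ 0.4841 -0.227   0.129 ] slide now [-10.5395  -4.6033  23.4306] rot [-0.0039  0.0091  0.0035] slide after rot [-10.7686  -4.6572  23.3155] q [ 0.1192  0.3489  1.8546 -0.7445  0.9978  0.3015]
```

```bash
python3 -m creep '[{"slide":[0,0,0],"angular":[-0.004,0.009,0.003],"claw":-1},{"slide":[-1.18,-1.16,2.64],"angular":[0,0,0],"claw":-1},{"slide":[-1.18,-1.16,2.64],"angular":[0,0,0],"claw":-1},{"slide":[-1.18,-1.16,2.64],"angular":[0,0,0],"claw":-1},{"slide":[-1.18,-1.16,2.64],"angular":[0,0,0],"claw":-1},{"slide":[-1.52,0,2.65],"angular":[0,0,0],"claw":-1},{"slide":[-1.52,0,2.65],"angular":[0,0,0],"claw":-1},{"slide":[-1.52,0,2.65],"angular":[0,0,0],"claw":-1},{"slide":[-1.52,0,2.65],"angular":[0,0,0],"claw":-1},{"slide":[0,0,0],"angular":[0,0,0],"claw":-1}]'; python3 - <<'E'
from sc import *
s=manip.sense();r=tool(yaw,np.radians(34.5));print(s["force"],(s["tcp_pos"]-O)@xs,(s["tcp_pos"]-O)@ys)
show(O-.018*xs-.05*ys+[0,0,.129],r,s)
E
```

```text
t: 17.18
tcp_pos: [0.4865, -0.2202, 0.1458]
tool_rot: [0.588, 0.752, -0.182, 0.236]
force: [0.4, -0.1, -2.3]
finger_gap: 0.52
gripper_force: 62.4
[ 0.441  -0.1149 -2.3278] -0.023935501933784364 -0.045962521611714026
tcp [ 0.4865 -0.2202  0.1458] -> [ 0.4841 -0.227   0.129 ] slide now [ 0.4648 -0.4054  1.7222] rot [-0.0012  0.0024 -0.008 ] slide after rot [ 0.4639 -0.4037  1.7229] q [-0.377   0.5456  1.9896 -1.1701  0.5238  0.4009]
```

```bash
python3 -m creep '[{"slide":[0.23,-0.1,0.85],"angular":[0,0,0],"claw":-1},{"slide":[0.23,-0.1,0.85],"angular":[0,0,0],"claw":-1},{"slide":[0.1,0,0.2],"angular":[0,0,0],"claw":-1},{"slide":[0,0,0],"angular":[0,0,0],"claw":-1},{"slide":[0,0,0],"angular":[0,0,0],"claw":1},{"slide":[0,0,0],"angular":[0,0,0],"claw":1},{"slide":[0,0,0],"angular":[0,0,0],"claw":1},{"slide":[0,0,0],"angular":[0,0,0],"claw":1}]'; python3 -m creep '[{"slide":[0,0,0],"angular":[0,0,0],"claw":1},{"slide":[0,0,-2],"angular":[0,0,0],"claw":1},{"slide":[0,0,-2],"angular":[0,0,0],"claw":1},{"slide":[0,0,-3],"angular":[0,0,0],"claw":1},{"slide":[3,2,-2.1],"angular":[0,0,0],"claw":1},{"slide":[3,2,-2.1],"angular":[0,0,0],"claw":1},{"slide":[3,2,-2.1],"angular":[0,0,0],"claw":1},{"slide":[3,2,0],"angular":[0,0,0],"claw":1},{"slide":[1.5,2,2.1],"angular":[0,0,0],"claw":1},{"slide":[0,0,0],"angular":[0,0,0],"claw":1}]'; python3 - <<'E'
from sc import *
import pickle
s=manip.sense();im=viewer.snapshot("wrist");cv2.imwrite("pics/w9.png",im);pickle.dump(s,open("s9.pkl","wb"));W=cam("wrist",s);print(s["q"],"cam",W[2][:3,3])
print(proj(W,[O+.19*ys+[0,0,.14],O+.245*ys+[0,0,.16],O+.05*xs+.17*ys+[0,0,.14],O-.1*xs+[0,0,.08]]))
E
```

```text
t: 17.85
tcp_pos: [0.4847, -0.2216, 0.1295]
tool_rot: [0.586, 0.754, -0.181, 0.236]
force: [-0.0, 0.1, -0.2]
finger_gap: 1.003
gripper_force: 0.0
t: 18.68
tcp_pos: [0.5399, -0.0249, 0.1408]
tool_rot: [0.584, 0.756, -0.18, 0.235]
force: [-0.3, 0.1, 0.7]
finger_gap: 1.003
gripper_force: 0.0
[ 0.0526  0.607   1.8261 -0.8893  0.7937  0.4684] cam [0.5062 0.1066 0.2204]
[[369.0783 324.613 ]
 [423.9149 344.3497]
 [340.7359 334.6765]
 [197.9974 234.3712]]
```

```bash
python3 -m creep '[{"slide":[0,2.5,-1],"angular":[0,-0.12,0],"claw":1},{"slide":[0,2.5,-1],"angular":[0,-0.12,0],"claw":1},{"slide":[0,2.5,-1],"angular":[0,-0.12,0],"claw":1},{"slide":[0,2.5,-1],"angular":[0,0,0],"claw":1},{"slide":[0,0,0],"angular":[0,0,0],"claw":1}]'; python3 - <<'E'
from sc import *
import pickle
s=manip.sense();im=viewer.snapshot("wrist");cv2.imwrite("pics/w9.png",im);pickle.dump(s,open("s9.pkl","wb"));W=cam("wrist",s);print(s["q"],"cam",W[2][:3,3])
P=proj(W,[O+.19*ys+[0,0,.14],O+.245*ys+[0,0,.16],O+.05*xs+.17*ys+[0,0,.14],O-.1*xs+[0,0,.08]]);print(P)
u,v=P[0];x=int(np.clip(u-40,0,432));y=int(np.clip(v-30,0,324));print("crop",x,y)
cv2.imwrite("pics/z9.png",np.vstack([cv2.resize(im[y:y+60,x:x+80],(560,420),interpolation=2),cv2.resize(im,(240,180))[:, :].repeat(1,0) if 0 else cv2.copyMakeBorder(cv2.resize(im,(240,180)),0,0,0,320,0)]))
E
```

```text
t: 19.15
tcp_pos: [0.6316, 0.0265, 0.1745]
tool_rot: [0.544, 0.7, -0.28, 0.369]
force: [1.3, -0.1, 1.2]
finger_gap: 1.0
gripper_force: 0.0
[ 0.2534  0.7716  1.5563 -1.1073  1.1636  0.6681] cam [0.5931 0.1767 0.2006]
[[275.6062 238.934 ]
 [315.3981 252.9329]
 [260.5219 244.0423]
 [114.5453 173.6451]]
crop 235 208
```

View pics/z9.png

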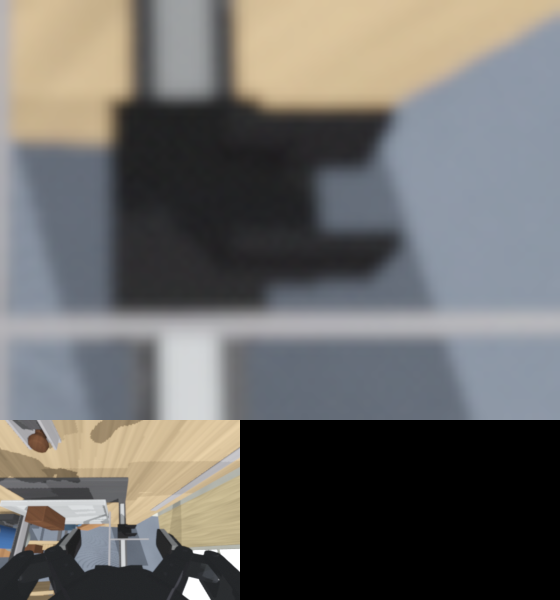

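```bash
python3 - <<'E'
from sc import *
import pickle
s1=pickle.load(open("s1.pkl","rb"));s9=pickle.load(open("s9.pkl","rb"));A=cam("wrist",s1);B=cam("wrist",s9)
im=cv2.imread("pics/w9.png").max(2)
for u in(285,288,290,262): print(u,[f"{v}:{im[v,u]}" for v in range(218,262)])
g=lambda X:np.array([(X-O)@xs,(X-O)@ys,X[2]])
for n,a,b in(("low",(408,185.75),(291.4,224)),("up",(414.25,200.75),(292.1,241.6)),("upfar",(398.75,219),(235+372/7,208+275/7))):
    X,e=tri(A,a,B,b);print(n,g(X),e)
q=onplane(B,[(275,254),(300,254)],O,xs);print("pointer",[g(x) for x in q])
f=lambda x,y:(235+x/7,208+y/7)
for x in(-.02,.0,.022):
    q=onplane(B,[f(395,112),f(400,235),f(365,160),f(372,275)],O+x*xs,xs);print(x,[g(k)[1:] for k in q])
E
```

```text
285 ['218:211', '219:211', '220:210', '221:204', '222:183', '223:134', '224:73', '225:48', '226:43', '227:43', '228:41', '229:42', '230:48', '231:69', '232:96', '233:114', '234:121', '235:122', '236:122', '237:122', '238:121', '239:117', '240:102', '241:74', '242:51', '243:45', '244:40', '245:39', '246:47', '247:70', '248:97', '249:115', '250:122', '251:129', '252:150', '253:173', '254:180', '255:169', '256:143', '257:126', '258:122', '259:122', '260:122', '261:122']
288 ['218:211', '219:209', '220:208', '221:202', '222:181', '223:131', '224:72', '225:48', '226:49', '227:57', '228:72', '229:85', '230:98', '231:109', '232:117', '233:121', '234:123', '235:122', '236:123', '237:123', '238:122', '239:118', '240:101', '241:72', '242:51', '243:46', '244:42', '245:49', '246:69', '247:91', '248:109', '249:119', '250:122', '251:130', '252:151', '253:173', '254:181', '255:169', '256:143', '257:125', '258:122', '259:122', '260:122', '261:123']
290 ['218:210', '219:208', '220:207', '221:201', '222:180', '223:135', '224:89', '225:93', '226:109', '227:128', '228:143', '229:149', '230:150', '231:14
[... 639 characters left out ...]
248:48', '249:47', '250:50', '251:68', '252:110', '253:154', '254:181', '255:196', '256:207', '257:214', '258:216', '259:215', '260:216', '261:216']
low [-0.012   0.2119  0.1211] 0.00010911944710220726
up [-0.0128  0.2115  0.1461] 0.0005495132294901903
upfar [0.036  0.2122 0.1475] 0.0005162696172839555
pointer [array([-0.    ,  0.1884,  0.161 ]), array([0.    , 0.2233, 0.1613])]
-0.02 [array([0.2108, 0.1229]), array([0.2103, 0.1469]), array([0.2044, 0.1323]), array([0.2046, 0.1544])]
0.0 [array([0.2138, 0.1186]), array([0.2133, 0.1439]), array([0.207 , 0.1286]), array([0.2072, 0.1519])]
0.022 [array([0.2171, 0.1139]), array([0.2167, 0.1407]), array([0.21  , 0.1244]), array([0.2102, 0.1491])]
```

```bash
python3 - <<'E'
from sc import *
T=cam("top");print("glue",onz(T,[(212,155)],.17),onz(T,[(217,160)],.08), tri(T,(212,155),cam("side"),(204,205)))
t,r=grasp(.5885,.3591,-97.6,35,.015,.033,.15);show(t,r)
s=manip.sense();print("up10 in tool",R.from_quat(s["tool_rot"]).inv().apply([0,0,10]))
E
```

```text
glue [[0.707  0.1842 0.17  ]] [[0.7028 0.1775 0.08  ]] (array([0.7091, 0.1859, 0.1548]), np.float64(0.0007380567610095224))
tcp [0.6291 0.0247 0.1744] -> [0.6    0.445  0.1354] slide now [ 26.8811   7.6003 -31.7789] rot [0.2778 0.3473 0.2678] slide after rot [ 36.0491  -8.4462 -20.4788] q [ 0.2516  0.77    1.5613 -1.1068  1.1641  0.6696]
up10 in tool [-8.2131  0.0634 -5.7044]
```

```bash
python3 -m creep '[{"slide":[-3.3,0,-2.3],"angular":[0,0,0],"claw":1},{"slide":[-3.3,0,-2.3],"angular":[0,0,0],"claw":1},{"slide":[-3.3,0,-2.3],"angular":[0,0,0],"claw":1},{"slide":[2.44,0.69,-2.89],"angular":[0,0,0],"claw":1},{"slide":[2.44,0.69,-2.89],"angular":[0,0,0],"claw":1},{"slide":[2.44,0.69,-2.89],"angular":[0,0,0],"claw":1},{"slide":[2.44,0.69,-2.89],"angular":[0,0,0],"claw":1},{"slide":[2.44,0.69,-2.89],"angular":[0,0,0],"claw":1},{"slide":[2.44,0.69,-2.89],"angular":[0,0,0],"claw":1},{"slide":[2.44,0.69,-2.89],"angular":[0,0,0],"claw":1}]'; python3 -m creep '[{"slide":[2.44,0.69,-2.89],"angular":[0,0,0],"claw":1},{"slide":[2.44,0.69,-2.89],"angular":[0,0,0],"claw":1},{"slide":[2.44,0.69,-2.89],"angular":[0,0,0],"claw":1},{"slide":[2.44,0.69,-2.89],"angular":[0,0,0],"claw":1},{"slide":[0,0,0],"angular":[0.0556,0.0695,0.0536],"claw":1},{"slide":[0,0,0],"angular":[0.0556,0.0695,0.0536],"claw":1},{"slide":[0,0,0],"angular":[0.0556,0.0695,0.0536],"claw":1},{"slide":[0,0,0],"angular":[0.0556,0.0695,0.0536],"claw":1},{"slide":[0,0,0],"angular":[0.0556,0.0695,0.0536],"claw":1},{"slide":[0,0,0],"angular":[0,0,0],"claw":1}]'; python3 - <<'E'
from sc import *
t,r=grasp(.5885,.3591,-97.6,35,.015,.035,.07);show(t,r)
E
```

```text
t: 20.03
tcp_pos: [0.6073, 0.2905, 0.2703]
tool_rot: [0.545, 0.699, -0.284, 0.366]
force: [0.6, -0.2, 0.2]
finger_gap: 1.002
gripper_force: 0.0
t: 20.87
tcp_pos: [0.601, 0.4394, 0.259]
tool_rot: [0.721, 0.625, -0.226, 0.196]
force: [1.1, -1.1, 1.3]
finger_gap: 1.001
gripper_force: 0.0
tcp [0.601  0.4394 0.259 ] -> [0.5939 0.3996 0.0719] slide now [ 7.3788 -0.1348 17.6638] rot [-0.0058 -0.0024 -0.0077] slide after rot [ 7.4226 -0.1805 17.645 ] q [ 0.6431  0.9384  0.6457 -0.4549  1.9751  0.6935]
```

```bash
python3 -m creep '[{"slide":[1.48,-0.03,3.53],"angular":[-0.006,-0.002,-0.008],"claw":1},{"slide":[1.48,-0.03,3.53],"angular":[0,0,0],"claw":1},{"slide":[1.48,-0.03,3.53],"angular":[0,0,0],"claw":1},{"slide":[1.48,-0.03,3.53],"angular":[0,0,0],"claw":1},{"slide":[1.48,-0.03,3.53],"angular":[0,0,0],"claw":1},{"slide":[0,0,0],"angular":[0,0,0],"claw":1}]'; python3 - <<'E'
from sc import *
s=manip.sense();t,r=grasp(.5885,.3591,-97.6,35,.015,.035);show(t,r,s)
im=viewer.snapshot("wrist");cv2.imwrite("pics/w10.png",im);W=cam("wrist",s);m=brown(im);m[280:]=0
for c in cv2.findContours(m,0,2)[0]:
    if cv2.contourArea(c)>3000: print(cv2.contourArea(c),cv2.approxPolyDP(c,6,True)[:,0].tolist())
a=np.radians(-97.6);ax=np.array([np.cos(a),np.sin(a),0]);ay=np.array([-ax[1],ax[0],0]);o=np.array([.5885,.3591,0])
print(proj(W,[o-.065*ax+k*.0225*ay+[0,0,z] for k in(-1,1) for z in(0,.045)]))
E
```

```text
t: 21.37
tcp_pos: [0.5849, 0.398, 0.0596]
tool_rot: [0.711, 0.632, -0.237, 0.197]
force: [-0.6, -0.9, -2.1]
finger_gap: 1.001
gripper_force: 0.0
tcp [0.5849 0.398  0.0596] -> [0.5886 0.3598 0.0145] slide now [-0.4044  0.9276  5.8384] rot [-0.0103  0.016   0.0181] slide after rot [-0.4814  0.8754  5.8407] q [ 0.6177  1.0633  0.9153 -0.4365  1.6237  0.8159]
10169.5 [[234, 128], [228, 186], [238, 271], [244, 279], [281, 279], [310, 181], [303, 132]]
[[232.2352 133.2104]
 [226.6226 187.3669]
 [302.3091 134.5157]
 [310.4347 189.0282]]
```

```bash
python3 -m creep '[{"slide":[-0.15,0.3,0.3],"angular":[-0.01,0.016,0.018],"claw":1},{"slide":[-0.15,0.3,1.6],"angular":[0,0,0],"claw":1},{"slide":[-0.15,0.25,1.6],"angular":[0,0,0],"claw":1},{"slide":[0,0,1.6],"angular":[0,0,0],"claw":1},{"slide":[0,0,0.6],"angular":[0,0,0],"claw":1},{"slide":[0,0,0],"angular":[0,0,0],"claw":1}]'; python3 -m creep '[{"slide":[0,0,0],"angular":[0,0,0],"claw":-1},{"slide":[0,0,0],"angular":[0,0,0],"claw":-1},{"slide":[0,0,0],"angular":[0,0,0],"claw":-1},{"slide":[0,0,0],"angular":[0,0,0],"claw":-1},{"slide":[0,0,0],"angular":[0,0,0],"claw":-1},{"slide":[0,0,0],"angular":[0,0,0],"claw":-1}]' 60; python3 - <<'E'
from sc import *
s=manip.sense();q=R.from_quat(s["tool_rot"]).as_matrix();tl=np.arccos(-q[2,2]);print("pick tilt",np.degrees(tl),np.degrees(np.arctan2(q[1,2],q[0,2])),q[:,1])
show(O-.24*xs+.055*ys+[0,0,.25],tool(yaw,tl),s);print("up10",q.T@[0,0,10])
E
```

```text
t: 21.92
tcp_pos: [0.5954, 0.3667, 0.0252]
tool_rot: [0.721, 0.628, -0.217, 0.2]
force: [0.5, -0.7, -0.4]
finger_gap: 1.002
gripper_force: 0.0
t: 22.42
tcp_pos: [0.5957, 0.3686, 0.0253]
tool_rot: [0.721, 0.628, -0.215, 0.199]
force: [-0.6, 3.9, 5.3]
finger_gap: 0.516
gripper_force: 62.4
pick tilt 34.12059714403558 -96.09283156167281 [ 0.9912 -0.1314  0.0173]
tcp [0.5957 0.3686 0.0253] -> [0.5306 0.0141 0.25  ] slide now [-42.4214  -1.4063   1.5605] rot [-0.2008  0.0031 -0.3268] slide after rot [-39.6891 -15.1229  -0.2479] q [ 0.5796  1.0682  0.9977 -0.4506  1.49    0.8495]
up10 [-5.6067  0.1727 -8.2786]
```

```bash
python3 -m creep '[{"slide":[0,0,0],"angular":[0,0,0],"claw":0.6},{"slide":[0,0,0],"angular":[0,0,0],"claw":0.6},{"slide":[0.28,0,0.4],"angular":[0,0,0],"claw":0.6},{"slide":[0.28,0,0.4],"angular":[0,0,0],"claw":0.6},{"slide":[0,0,0],"angular":[0,0,0],"claw":0.6}]'; python3 -m creep '[{"slide":[0,0,0],"angular":[0,0,0],"claw":-1},{"slide":[0,0,0],"angular":[0,0,0],"claw":-1},{"slide":[0,0,0],"angular":[0,0,0],"claw":-1},{"slide":[0,0,0],"angular":[0,0,0],"claw":-1},{"slide":[0,0,0],"angular":[0,0,0],"claw":-1}]' 60
```

```text
t: 22.83
tcp_pos: [0.5944, 0.3664, 0.0118]
tool_rot: [0.72, 0.628, -0.218, 0.199]
force: [0.0, -0.3, -0.5]
finger_gap: 0.804
gripper_force: 0.0
t: 23.25
tcp_pos: [0.5953, 0.3673, 0.0137]
tool_rot: [0.721, 0.628, -0.216, 0.199]
force: [0.0, 0.1, -1.0]
finger_gap: 0.518
gripper_force: 61.1
```

```bash
python3 -m creep '[{"slide":[-2.25,0.07,-3.3],"angular":[0,0,0],"claw":-1},{"slide":[-2.25,0.07,-3.3],"angular":[0,0,0],"claw":-1},{"slide":[-2.25,0.07,-3.3],"angular":[0,0,0],"claw":-1},{"slide":[-2.25,0.07,-3.3],"angular":[0,0,0],"claw":-1},{"slide":[-2.25,0.07,-3.3],"angular":[0,0,0],"claw":-1},{"slide":[-3.5,-0.2,1.9],"angular":[0,0,0],"claw":-1},{"slide":[-3.5,-0.2,1.9],"angular":[0,0,0],"claw":-1},{"slide":[-3.5,-0.2,1.9],"angular":[0,0,0],"claw":-1}]'; python3 -m creep '[{"slide":[-3.5,-0.2,1.9],"angular":[0,0,0],"claw":-1},{"slide":[-3.5,-0.2,1.9],"angular":[0,0,0],"claw":-1},{"slide":[-3.5,-0.2,1.9],"angular":[0,0,0],"claw":-1},{"slide":[-3.5,-0.2,1.9],"angular":[0,0,0],"claw":-1},{"slide":[-3.5,-0.2,1.9],"angular":[0,0,0],"claw":-1},{"slide":[-3.5,-0.2,1.9],"angular":[0,0,0],"claw":-1}]'; python3 -m creep '[{"slide":[0,0,0],"angular":[-0.05,0,-0.082],"claw":-1},{"slide":[0,0,0],"angular":[-0.05,0,-0.082],"claw":-1},{"slide":[0,0,0],"angular":[-0.05,0,-0.082],"claw":-1},{"slide":[0,0,0],"angular":[-0.05,0,-0.082],"claw":-1},{"slide":[0,0,0],"angular":[0,0,0],"claw":-1}]'; python3 - <<'E'
from sc import *
s=manip.sense();r=tool(yaw,np.radians(34.1))
for X,z in((-.14,.17),(-.035,.118),(-.018,.095)): show(O+X*xs+.055*ys+[0,0,z],r,s)
E
```

```text
t: 23.92
tcp_pos: [0.5733, 0.2495, 0.2262]
tool_rot: [0.72, 0.628, -0.215, 0.199]
force: [0.2, 0.2, -1.3]
finger_gap: 0.519
gripper_force: 61.9
t: 24.42
tcp_pos: [0.529, 0.0143, 0.2491]
tool_rot: [0.721, 0.628, -0.217, 0.199]
force: [1.2, 0.5, -2.6]
finger_gap: 0.518
gripper_force: 61.9
t: 24.83
tcp_pos: [0.5273, 0.0156, 0.2488]
tool_rot: [0.585, 0.756, -0.184, 0.231]
force: [-0.3, 0.1, -2.6]
finger_gap: 0.519
gripper_force: 61.9
tcp [0.5273 0.0156 0.2488] -> [ 0.5555 -0.0827  0.17  ] slide now [-4.0041  0.3458 12.2657] rot [-0.0063  0.0035  0.0045] slide after rot [-4.0457  0.2861 12.2536] q [ 0.1345  0.4328  1.7332 -0.711   1.0328  0.2742]
tcp [0.5273 0.0156 0.2488] -> [ 0.5816 -0.1844  0.118 ] slide now [-9.7478  0.3846 22.4784] rot [-0.0063  0.0035  0.0045] slide after rot [-9.825   0.2861 22.4462] q [ 0.1345  0.4328  1.7332 -0.711   1.0328  0.2742]
tcp [0.5273 0.0156 0.2488] -> [ 0.5858 -0.2009  0.095 ] slide now [-9.856   0.4022 25.3364] rot [-0.0063  0.0035  0.0045] slide after rot [-9.9433  0.2861 25.3038] q [ 0.1345  0.4328  1.7332 -0.711   1.0328  0.2742]
```

```bash
python3 -m creep '[{"slide":[0,0,0],"angular":[-0.006,0.003,0.004],"claw":-1},{"slide":[-1,0.07,3.06],"angular":[0,0,0],"claw":-1},{"slide":[-1,0.07,3.06],"angular":[0,0,0],"claw":-1},{"slide":[-1,0.07,3.06],"angular":[0,0,0],"claw":-1},{"slide":[-1,0.07,3.06],"angular":[0,0,0],"claw":-1},{"slide":[-1.45,0,2.55],"angular":[0,0,0],"claw":-1},{"slide":[-1.45,0,2.55],"angular":[0,0,0],"claw":-1},{"slide":[-1.45,0,2.55],"angular":[0,0,0],"claw":-1},{"slide":[-1.45,0,2.55],"angular":[0,0,0],"claw":-1},{"slide":[0,0,0],"angular":[0,0,0],"claw":-1}]'; python3 - <<'E'
from sc import *
s=manip.sense();r=tool(yaw,np.radians(34.1));print(s["force"],(s["tcp_pos"]-O)@xs,(s["tcp_pos"]-O)@ys)
show(O-.02*xs+.055*ys+[0,0,.094],r,s)
E
```

```text
t: 25.67
tcp_pos: [0.5855, -0.1886, 0.1162]
tool_rot: [0.589, 0.753, -0.18, 0.232]
force: [0.7, -0.2, -1.2]
finger_gap: 0.518
gripper_force: 62.1
[ 0.7409 -0.2486 -1.2442] -0.0299431833391861 0.05771546020425824
tcp [ 0.5855 -0.1886  0.1162] -> [ 0.5853 -0.199   0.094 ] slide now [ 0.4221 -0.2681  2.3931] rot [-0.0027  0.0018 -0.0069] slide after rot [ 0.4195 -0.2715  2.3932] q [-0.2543  0.6737  1.7623 -0.9799  0.6357  0.2941]
```

```bash
python3 -m creep '[{"slide":[0.14,0,0.8],"angular":[0,0,0],"claw":-1},{"slide":[0.14,0,0.8],"angular":[0,0,0],"claw":-1},{"slide":[0.14,0,0.8],"angular":[0,0,0],"claw":-1},{"slide":[0,0,0],"angular":[0,0,0],"claw":-1},{"slide":[0,0,0],"angular":[0,0,0],"claw":1},{"slide":[0,0,0],"angular":[0,0,0],"claw":1},{"slide":[0,0,0],"angular":[0,0,0],"claw":1},{"slide":[0,0,0],"angular":[0,0,0],"claw":1},{"slide":[0,0,0],"angular":[0,0,0],"claw":1}]'; python3 -m creep '[{"slide":[0,0,-2],"angular":[0,0,0],"claw":1},{"slide":[0,0,-3],"angular":[0,0,0],"claw":1},{"slide":[0,0,-3],"angular":[0,0,0],"claw":1},{"slide":[0,0,-3],"angular":[0,0,0],"claw":1},{"slide":[0,0,0],"angular":[0,0,0],"claw":1}]'; python3 - <<'E'
from sc import *
import pickle
s9=pickle.load(open("s9.pkl","rb"));show(s9["tcp_pos"],R.from_quat(s9["tool_rot"]))
E
```

```text
t: 26.42
tcp_pos: [0.5876, -0.1934, 0.097]
tool_rot: [0.586, 0.755, -0.179, 0.234]
force: [0.1, -0.1, -0.3]
finger_gap: 1.002
gripper_force: 0.0
t: 26.83
tcp_pos: [0.5735, -0.1317, 0.1923]
tool_rot: [0.586, 0.755, -0.177, 0.237]
force: [0.4, 0.1, 1.4]
finger_gap: 1.001
gripper_force: 0.0
tcp [ 0.5735 -0.1317  0.1923] -> [0.6316 0.0265 0.1745] slide now [12.4949  9.5822 -6.2611] rot [ 0.001  -0.3641 -0.0014] slide after rot [  9.4316   9.5891 -10.3071] q [-0.1549  0.5319  1.7573 -0.8321  0.7695  0.1854]
```

```bash
python3 -m creep '[{"slide":[2.5,1.9,-1.25],"angular":[0,0,0],"claw":1},{"slide":[2.5,1.9,-1.25],"angular":[0,0,0],"claw":1},{"slide":[2.5,1.9,-1.25],"angular":[0,0,0],"claw":1},{"slide":[2.5,1.9,-1.25],"angular":[0,0,0],"claw":1},{"slide":[2.5,1.9,-1.25],"angular":[0,0,0],"claw":1},{"slide":[0,0,0],"angular":[0,-0.121,0],"claw":1},{"slide":[0,0,0],"angular":[0,-0.121,0],"claw":1},{"slide":[0,0,0],"angular":[0,-0.121,0],"claw":1},{"slide":[0,0,0],"angular":[0,0,0],"claw":1},{"slide":[0,0,0],"angular":[0,0,0],"claw":1}]'; python3 - <<'E'
from sc import *
import pickle
s=manip.sense();im=viewer.snapshot("wrist");cv2.imwrite("pics/w11.png",im);pickle.dump(s,open("s11.pkl","wb"));B=cam("wrist",s)
g=lambda X:np.array([(X-O)@xs,(X-O)@ys,X[2]])
P=lambda x,y,z:proj(B,[O+x*xs+y*ys+[0,0,z]])[0]
print("tab low",P(-.012,.205,.121),"up",P(-.012,.205,.146),"ptr",P(0,.235,.131),P(0,.15,.131),P(0,.235,.161))
for y in(.14,.15,.195,.205,.22,.235):
    u0,v0=P(0,y,.10);u1,v1=P(0,y,.18);u=int(round((u0+u1)/2));print(y,u,v0,v1,im.max(2)[int(v0):int(v1)+1,u].tolist())
E
```

```text
t: 27.67
tcp_pos: [0.6285, 0.0248, 0.1669]
tool_rot: [0.543, 0.702, -0.283, 0.364]
force: [0.1, -0.7, 0.4]
finger_gap: 1.001
gripper_force: 0.0
tab low [289.9465 230.6016] up [290.7899 248.8393] ptr [310.2617 239.2738] [250.4674 239.176 ] [311.818  261.0336]
0.14 243 217.879314320809 275.3338205089616 [209, 208, 207, 206, 206, 207, 208, 206, 201, 200, 199, 200, 199, 190, 166, 129, 121, 121, 120, 121, 126, 142, 165, 178, 175, 156, 135, 127, 127, 129, 134, 138, 139, 144, 152, 153, 153, 155, 157, 159, 159, 159, 160, 159, 159, 157, 154, 156, 156, 158, 158, 159, 159, 160, 161, 160, 158, 157, 155]
0.15 250 217.88986430163146 275.34423782633485 [206, 209, 211, 214, 214, 215, 214, 213, 209, 203, 201, 202, 204, 201, 184, 145, 123, 122, 122, 122, 126, 142, 164, 178, 174, 156, 134, 123, 121, 121, 121, 120, 121, 120, 121, 121, 121, 121, 121, 120, 121, 120, 121, 121, 121, 121, 121, 121, 120, 120, 121, 121, 122, 124, 124, 125, 129, 135, 138]
0.195 282 217.93871573812672 275.3960097117647 [220, 220, 219, 217, 216, 214, 213, 213, 212, 209, 201, 188, 159, 109, 59, 44, 39, 37, 39, 45, 61, 104, 149, 17
[... 478 characters left out ...]
121, 121, 122]
0.22 300 217.96683154691846 275.42823506676416 [213, 211, 210, 210, 207, 200, 183, 164, 166, 167, 168, 167, 166, 166, 167, 168, 169, 169, 169, 169, 170, 174, 181, 186, 186, 178, 171, 168, 168, 167, 167, 167, 167, 166, 166, 166, 166, 165, 165, 164, 163, 159, 155, 152, 147, 140, 135, 132, 127, 125, 124, 124, 124, 124, 125, 125, 125, 124, 123]
0.235 311 217.98403673054491 275.4487586892367 [184, 165, 168, 168, 168, 167, 168, 168, 168, 167, 169, 168, 168, 168, 168, 167, 168, 168, 167, 167, 167, 172, 180, 186, 185, 178, 171, 168, 167, 166, 166, 166, 167, 167, 167, 167, 167, 167, 167, 167, 167, 166, 166, 166, 167, 166, 167, 167, 167, 166, 167, 167, 167, 167, 168, 169, 169, 168, 169]
```

```bash
python3 -c "
from station import ticket
print(ticket.sign_off())"
```

```text
the job is handed in; nothing more can be done
None
```

I handed the job in at about 28 s: the plane is sole down on the bench, the two long rosewood blocks are in the pan, the pointer rests between the tabs about 1 mm from the middle, both short blocks are still on the bench, and an early failed grip shifted the plane a few centimetres in the pan before I re-gripped it.

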